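# Put the hold-down parts back into the clamping caddy

## Robot

A 6-joint arm with a two-finger parallel gripper is mounted at the origin on the work surface. World frame = base frame: x ahead of the robot, y to its left, z up, the work surface at z = 0. Lengths are in m, angles in rad, forces in N, time in s.
With the tool pointing down it reaches from about 0.225 to 0.875 m from the base axis. Payload 3.4 kg.
Tool frame: the origin (TCP) lies between the finger pads; the fingertips stand 11 mm ahead of it and the grasp point (between the pads) lies 8 mm behind it (manip.tip_extent is the distance from the TCP to the fingertips, in m); z points along the fingers, y is the direction in which the jaws open and shut (so a half turn about z gives the same grasp; the last joint's range is limited). The gripper opens to 85 mm and grips with 20 to 120 N. Pads are 22 mm wide; open, the fingers measure 114 mm over their backs; the gripper's body (76 mm by 85 mm) begins 54 mm behind the grasp point. The pads swing forward as they close: fully open they stand 13 mm farther back than shut.
Start: joints at [1.194, 0.276, 1.505, -0, 1.361, -0.121], TCP at [0.146, 0.556, 0.242] pointing down, gripper open.
Joint ranges: [-2.89, 2.89], [-0.75, 2.08], [0.22, 2.7], [-1.18, 4.32], [0.11, 2.71], [-2.7, 2.7]. Speed limits (rad/s): [2.57, 2.57, 3.14, 3.14, 3.14, 3.14].

## Interface

Orientations are given as a unit quaternion [w, x, y, z].
In Python, from cell import sensors, imaging, hand_in, manip gives the robot as it stands.
- The arm moves only by the shell command python3 -m creep 'ROWS'. ROWS is JSON, a list of rows, each an object with "translation": the shift along the tool's x, y, z in m, a list of three; "turn": the turn, a rotation vector about the tool's x, y, z in rad, a list of three; "claw": the finger opening in m, from 0 to 0.0854. A call has 1 to 12 rows; each row is the pose to reach, as a shift and turn from the pose commanded when the call began, along the tool's axes at that moment; what a row does not reach only later rows make up. A row lasts 1/10 s, in which the tool goes at most 50 mm and 8.59 degrees, less where a joint would pass 70% of its speed; a pose out of reach is approached as far as the arm can. A call with a gripper value outside its range is refused whole. The fingers move at their own pace and stop on an object; the grip force is fixed at half the most. Time passes only in rows, so rows that repeat a pose let the fingers close. It gives the time, the measured TCP pose, the force and the opening at its end, in the units of the state.
- sensors.get_obs(): the state, without advancing time (a new reading comes with each control period).
- imaging.grab_frame(name): name is "scene" or "top" or "wrist"; returns a dict with "color" (480x640x3 uint8, red, green, blue), "range_z" (480x640 float32, m along the optical axis (not along the pixel's ray), 0 where there is no reading), "vfov" (degrees; the focal length in pixels is half the picture's height over the tangent of half this angle, whatever the lens; pixels are square), "cx", "cy" (the principal point, pixels), "cam_to_world" (4x4, takes a point from camera to world coordinates); the wrist camera has in their place "hand_eye" (4x4, takes a point from camera to tool coordinates, whose origin is the TCP and whose axes are the flange's). Camera axes: x right, y down, z forward; pixel columns grow to the right and rows downward; lengths in m; the calibration is good to about 2 mm. The wrist camera is an equidistant fisheye: a pixel r from the principal point sees the ray r / f radians off the axis. A picture is of the moment at which its call begins: read the wrist's pose just before it.
- hand_in(): hands the job in, once; it reports no verdict.
The state is a dict: "t": time; "q": joint angles; "joint_velocities": joint speeds; "joint_efforts": joint torques, N m; "position": TCP position; "orientation": TCP orientation; "contact_force": force on the tool from outside, world axes, zero at the start; "torque": the same for the moment, N m; "width": opening from 0.0 (shut) to 1.0 (fully open).
Only numpy, scipy, OpenCV 4.12 (cv2) and the standard library are available. Lean on these libraries where they do the work, as an engineer would, in place of code of your own. Each camera call takes 0.05 s, during which the arm holds its last target.

## Task

Put the four black hold-down parts lying about on the bench (step block, T-slot nut, flange nut and coupling nut) back into the caddy, each in the bin that already holds one of its kind, set down flat on the bin's floor the way it lay on the bench and not dropped. Leave the brass air-line coupling and the bright plain nut where they lie: they are not part of this set.

Things in the scene. Friction and masses are not known exactly. Their poses are not given: they have to be found in the camera images.
- step_block: The black-oxide steel step block lying apart on the bench: a staircase of seven bright-edged steps, 50 mm long (x), 30 mm wide (y), 45 mm high at its -x end, falling 6 mm a step to 9 mm at its +x end. Origin: centre of its underside; z up. Centre of mass about 6 mm towards -x; well gripped across its 30 mm width at x about -8 mm. 0.3 kg.
- tee_nut: The black-oxide steel T-slot nut lying apart on the bench, neck up: base 40 (x) x 36 (y) x 14 mm high, on it a neck 40 (x) x 22 (y) mm, total height 28 mm, threaded hole in its top. Its two end faces, 40 mm apart along x, are flat over the full height and the best to grip. Origin: centre of its underside; z up. 0.25 kg.
- flange_nut: The black-oxide steel flange nut standing apart on the bench: round flange 42 mm across and 6 mm thick at the bottom, above it a hexagon 30 mm across flats up to 30 mm high, bore 20 mm. Origin: centre of its underside; z is the bore axis, up. Two of the flats face +y and -y, the others every 60 degrees. 0.15 kg.
- coupling_nut: The black-oxide steel coupling nut (long hexagon nut) lying apart on the bench on one flat: 30 mm across flats (its height as it lies), 35 mm across corners, 56 mm long along its x axis, bore 20 mm. Origin: its very centre, 15 mm above the bench. As it lies, corners (35 mm apart) point to +y and -y. 0.2 kg.
- brass_coupling: Look-alike, to be left alone: a yellow brass air-line coupling of the same shape, size and axes as the coupling nut, lying on the bench.
- bright_nut: Look-alike, to be left alone: a plain bright silvery hexagon nut without a flange, 36 mm across flats, 20 mm high, lying flat on the bench. Origin: centre of its underside.
- bin_step_block: Fixed open blue bin in the low grey caddy, holding another black step block loose at its +x end (up to 45 mm high, beyond x = +20 mm); floor free towards -x. 127 (x) x 93 (y) mm outside, walls 2.5 mm thick, rim 20 mm and inner floor 2.5 mm above the origin. Origin: centre of its underside, 2 mm above the bench; z up. Four bins alike side by side along y; their order changes.
- bin_tee_nut: Fixed open blue bin in the low grey caddy, holding another black T-slot nut loose at its +x end (up to 28 mm high, beyond x = +16 mm); floor free towards -x. 127 (x) x 93 (y) mm outside, walls 2.5 mm thick, rim 20 mm and inner floor 2.5 mm above the origin. Origin: centre of its underside, 2 mm above the bench; z up. Four bins alike side by side along y; their order changes.
- bin_flange_nut: Fixed open blue bin in the low grey caddy, holding another black flange nut loose at its +x end (up to 30 mm high, beyond x = +14 mm); floor free towards -x. 127 (x) x 93 (y) mm outside, walls 2.5 mm thick, rim 20 mm and inner floor 2.5 mm above the origin. Origin: centre of its underside, 2 mm above the bench; z up. Four bins alike side by side along y; their order changes.
- bin_coupling_nut: Fixed open blue bin in the low grey caddy, holding another black coupling nut loose at its +x end (up to 30 mm high, beyond x = +17 mm); floor free towards -x. 127 (x) x 93 (y) mm outside, walls 2.5 mm thick, rim 20 mm and inner floor 2.5 mm above the origin. Origin: centre of its underside, 2 mm above the bench; z up. Four bins alike side by side along y; their order changes.
Mind the look-alikes: they are no part of the job. Leave any green or pink look-alike of the coupling_nut alone.

How it is judged:
By the outcome, as a careful person would: the job done as asked, in the order asked, and still so for the second after the job is handed in, with the robot touching nothing.
It also fails if it takes over 99 s, if anything falls off the work surface, if the arm or the gripper's body presses on something with over 40 N, if the wrist force passes 120 N, or if a joint passes its speed limit or range.

## Working session

There is one attempt and no reset: what is moved stays moved. The work goes in short steps, Python scripts to look and compute and a shell command to move; the robot and the scene stay as the last step left them, time stands still between calls to the robot, and variables do not carry over. Pictures are saved under pics/ and viewed, and the job is handed in when it is done.

```bash
ls; mkdir -p pics
python3 - <<'E'
from cell import sensors, imaging, manip
import cv2,numpy as np
o=sensors.get_obs(); print({k:np.round(v,4) for k,v in o.items()}); print([a for a in dir(manip) if a[0]!='_'],manip.tip_extent)
for n in ("scene","top","wrist"):
    f=imaging.grab_frame(n); cv2.imwrite(f"pics/{n}0.png",f["color"][:,:,::-1]); np.savez(f"{n}0.npz",**f)
    print(n,f["vfov"],f["cx"],f["cy"],np.round(f.get("cam_to_world",f.get("hand_eye")),4).tolist())
E
```

```text
pics
{'t': np.float64(0.0), 'q': array([ 1.194 ,  0.2766,  1.5061, -0.    ,  1.3607, -0.121 ]), 'joint_velocities': array([-0.001 ,  0.0004, -0.0001, -0.0001,  0.0003,  0.0003]), 'joint_efforts': array([ 2.10000e-03, -4.16769e+01, -2.45808e+01, -2.00000e-04,
        1.11000e-02, -0.00000e+00]), 'position': array([0.1453, 0.5558, 0.2414]), 'orientation': array([-2.000e-04,  1.275e-01,  9.918e-01, -9.000e-04]), 'contact_force': array([-0.3044,  0.0584,  0.1466]), 'torque': array([0.0027, 0.0158, 0.0197]), 'width': np.float64(0.9954)}
['MotionError', 'tip_extent'] 0.011
scene 50.72694070641119 329.07075082784723 239.51278832111709 [[0.6122, 0.5771, -0.5404, 1.0398], [0.7907, -0.4512, 0.4139, -0.3743], [-0.0049, -0.6807, -0.7325, 0.7887], [0.0, 0.0, 0.0, 1.0]]
top 44.06269432039381 327.78120870509395 228.28579814727067 [[-0.0088, -0.993, 0.1177, 0.3316], [-0.9999, 0.0101, 0.0105, 0.0194], [-0.0116, -0.1176, -0.993, 1.4657], [0.0, 0.0, 0.0, 1.0]]
wrist 65.70646984690485 327.1857649678363 244.5471190353881 [[0.0006, -0.9474, -0.32, 0.0826], [1.0, 0.0003, 0.001, 0.0], [-0.0008, -0.32, 0.9474, -0.1307], [0.0, 0.0, 0.0, 1.0]]
```

View pics/top0.png

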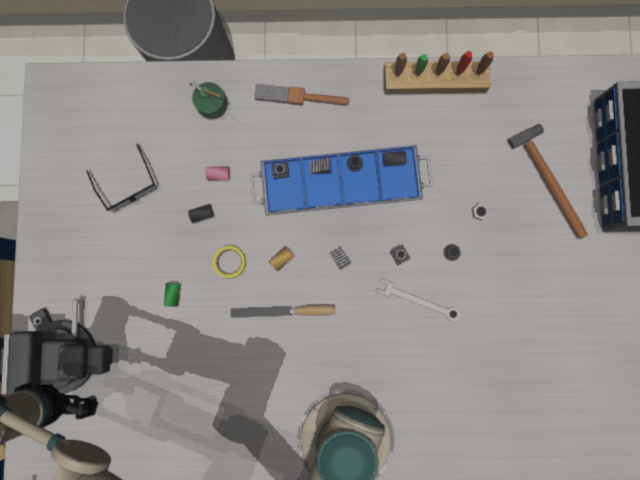

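View pics/scene0.png

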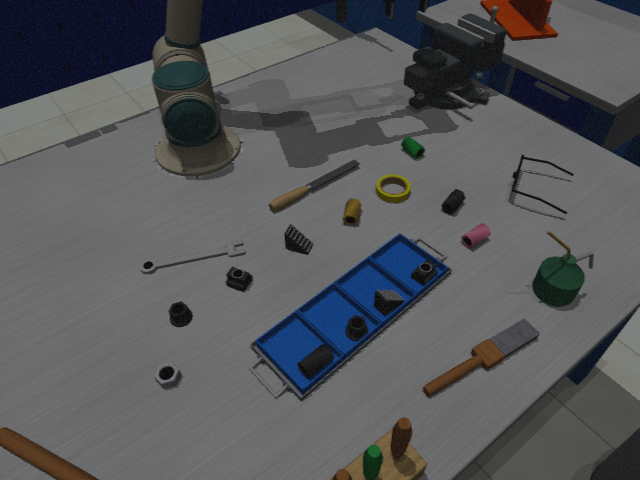

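View pics/wrist0.png

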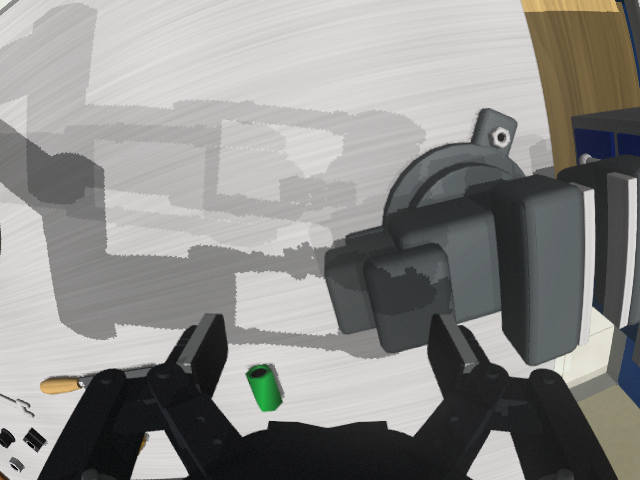

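```bash
cat > h.py <<'E'
import numpy as np,cv2
from scipy.spatial.transform import Rotation as R
def load(n): return dict(np.load(n))
def foc(f): return 240/np.tan(np.radians(float(f["vfov"]))/2)
def ray(f,uv):  # pinhole cams
    uv=np.atleast_2d(uv); F=foc(f); d=np.c_[(uv[:,0]-f["cx"])/F,(uv[:,1]-f["cy"])/F,np.ones(len(uv))]
    T=f["cam_to_world"]; return T[:3,3],d@T[:3,:3].T
def wray(f,uv,T):
    uv=np.atleast_2d(uv)-[f["cx"],f["cy"]]; F=foc(f); r=np.linalg.norm(uv,axis=1); th=r/F
    s=np.sin(th)/np.maximum(r,1e-9); d=np.c_[uv[:,0]*s,uv[:,1]*s,np.cos(th)]; M=T@f["hand_eye"]
    return M[:3,3],d@M[:3,:3].T
def onplane(o,d,z): return o+d*((z-o[2])/d[:,2])[:,None]
def tool(o):
    T=np.eye(4); q=np.array(o["orientation"]); T[:3,:3]=R.from_quat(np.r_[q[1:],q[0]]).as_matrix(); T[:3,3]=o["position"]; return T
def proj_w(f,P,T):
    M=np.linalg.inv(T@f["hand_eye"]); p=np.atleast_2d(P)@M[:3,:3].T+M[:3,3]; F=foc(f)
    th=np.arctan2(np.hypot(p[:,0],p[:,1]),p[:,2]); n=np.hypot(p[:,0],p[:,1])
    return np.c_[f["cx"]+F*th*p[:,0]/n,f["cy"]+F*th*p[:,1]/n]
E
python3 - <<'E'
from h import *
f=load("top0.npz"); c=f["color"]
cv2.imwrite("pics/topcrop.png",cv2.resize(c[140:280,180:500],None,fx=2.5,fy=2.5,interpolation=cv2.INTER_CUBIC)[:,:,::-1])
f2=load("scene0.npz"); cv2.imwrite("pics/scenecrop.png",cv2.resize(f2["color"][170:400,140:490],None,fx=2.28,fy=2.28,interpolation=cv2.INTER_CUBIC)[:,:,::-1])
hsv=cv2.cvtColor(c,cv2.COLOR_RGB2HSV)
m=(hsv[:,:,2]<75).astype(np.uint8)
cs,_=cv2.findContours(m[145:280,180:500],cv2.RETR_EXTERNAL,cv2.CHAIN_APPROX_NONE,offset=(180,145))
for k in cs:
    if cv2.contourArea(k)>60:
        r=cv2.minAreaRect(k); o,d=ray(f,r[0]); print(r,cv2.contourArea(k),onplane(o,d,0.02).round(4))
b=cv2.inRange(hsv,(105,120,60),(125,255,255)); b[:,:240]=0;b[:,430:]=0;b[:140]=0;b[220:]=0
k=np.argwhere(b)[:,::-1].astype(np.float32); r=cv2.minAreaRect(k); print(r)
o,d=ray(f,cv2.boxPoints(r)); print(onplane(o,d,0.022).round(4)); print(onplane(*ray(f,r[0]),0.022))
E
```

```text
((451.0, 252.0), (14.0, 14.0), 90.0) 144.5 [[ 0.4417 -0.2651  0.02  ]]
((200.6729736328125, 213.06216430664062), (12.572172164916992, 23.306306838989258), 72.89727020263672) 257.0 [[0.5439 0.3481 0.02  ]]
((354.5000305175781, 163.0), (13.435027122497559, 13.435027122497559), 45.0) 143.0 [[ 0.6656 -0.0332  0.02  ]]
((394.0517272949219, 158.12069702148438), (12.207686424255371, 22.339237213134766), 85.2363510131836) 233.5 [[ 0.6769 -0.1316  0.02  ]]
((341.0907897949219, 178.75465393066406), (50.50721740722656, 151.3558349609375), 84.18437957763672)
[[ 0.6721  0.1938  0.022 ]
 [ 0.7067 -0.1812  0.022 ]
 [ 0.5799 -0.1905  0.022 ]
 [ 0.5457  0.1806  0.022 ]]
[[0.62578195 0.00064884 0.022     ]]
```

View pics/topcrop.png

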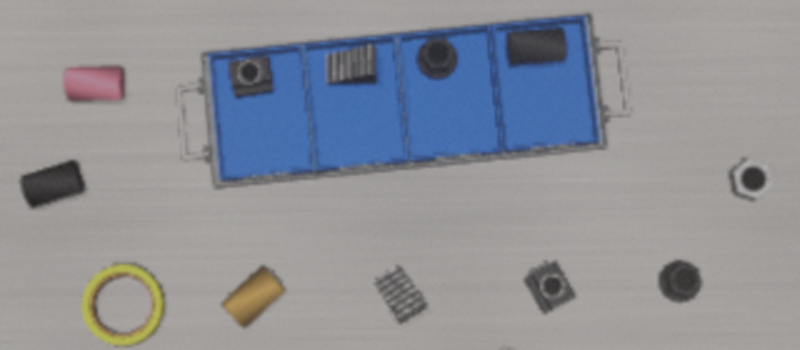

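View pics/scenecrop.png

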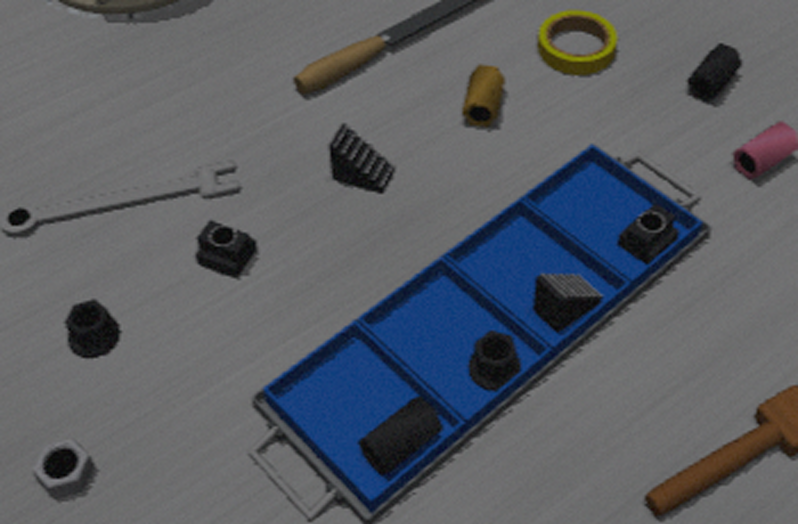

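```bash
cat >> h.py <<'E'
def plan(o,P,yawdeg):
    """target TCP world P, yaw = world angle of jaw axis (tool y), tool straight down -> translation, turn"""
    T=tool(o); a=np.radians(yawdeg); y=np.array([np.cos(a),np.sin(a),0]); z=np.array([0,0,-1.]); x=np.cross(y,z)
    G=np.c_[x,y,z]
    if G[:,0]@T[:3,0]<0 and False: pass
    t=T[:3,:3].T@(np.array(P)-T[:3,3]); r=R.from_matrix(T[:3,:3].T@G).as_rotvec()
    print("translation",t.round(4).tolist(),"turn",r.round(4).tolist(),"deg",np.degrees(np.linalg.norm(r)).round(1),"dist",np.linalg.norm(t).round(3)); return t,r
E
python3 - <<'E'
from h import *; from cell import sensors
f=load("top0.npz")
for n,uv in dict(step=(341,258),tee=(400,254),fl=(452,252.5),coup=(201,213)).items(): print(n,onplane(*ray(f,uv),0.02).round(4))
o=sensors.get_obs(); plan(o,[0.43,-0.01,0.25],90)
E
```

```text
step [[0.4296 0.0031 0.02  ]]
tee [[ 0.438  -0.1409  0.02  ]]
fl [[ 0.4404 -0.2675  0.02  ]]
coup [[0.5441 0.3473 0.02  ]]
translation [-0.4186, -0.4755, -0.0078] turn [-0.0014, -0.0004, -0.2558] deg 14.7 dist 0.634
```

```bash
python3 -m creep '[{"translation":[-0.419,-0.476,-0.008],"turn":[0,0,-0.256],"claw":0.0854},{"translation":[-0.419,-0.476,-0.008],"turn":[0,0,-0.256],"claw":0.0854},{"translation":[-0.419,-0.476,-0.008],"turn":[0,0,-0.256],"claw":0.0854},{"translation":[-0.419,-0.476,-0.008],"turn":[0,0,-0.256],"claw":0.0854},{"translation":[-0.419,-0.476,-0.008],"turn":[0,0,-0.256],"claw":0.0854},{"translation":[-0.419,-0.476,-0.008],"turn":[0,0,-0.256],"claw":0.0854},{"translation":[-0.419,-0.476,-0.008],"turn":[0,0,-0.256],"claw":0.0854},{"translation":[-0.419,-0.476,-0.008],"turn":[0,0,-0.256],"claw":0.0854},{"translation":[-0.419,-0.476,-0.008],"turn":[0,0,-0.256],"claw":0.0854},{"translation":[-0.419,-0.476,-0.008],"turn":[0,0,-0.256],"claw":0.0854},{"translation":[-0.419,-0.476,-0.008],"turn":[0,0,-0.256],"claw":0.0854},{"translation":[-0.419,-0.476,-0.008],"turn":[0,0,-0.256],"claw":0.0854}]'
python3 - <<'E'
from h import *; from cell import sensors
o=sensors.get_obs(); print(o["t"]);plan(o,[0.43,-0.01,0.25],90)
E
```

```text
t: 1.35
position: [0.4154, 0.0184, 0.25]
orientation: [0.0, 0.0, 1.0, 0.0]
contact_force: [1.3, -0.3, 0.2]
width: 1.0
1.35
translation [-0.0146, -0.0283, -0.0001] turn [0.0005, 0.0006, -0.0004] deg 0.0 dist 0.032
```

```bash
python3 -m creep '[{"translation":[0,-0.010,0],"turn":[0,0,0],"claw":0.0854},{"translation":[0,-0.010,0],"turn":[0,0,0],"claw":0.0854},{"translation":[0,-0.010,0],"turn":[0,0,0],"claw":0.0854}]'
cat > snap.py <<'E'
import sys
from h import *; from cell import sensors,imaging
n=sys.argv[1]; o=sensors.get_obs(); f=imaging.grab_frame("wrist")
np.savez(n+".npz",T=tool(o),**f); cv2.imwrite(f"pics/{n}.png",f["color"][:,:,::-1]); print(np.round(o["position"],4),np.round(o["orientation"],4),o["t"],np.abs(o["joint_velocities"]).max(), "depth",np.median(f["range_z"]))
E
python3 snap.py w1
```

```text
t: 1.65
position: [0.4142, 0.0111, 0.2495]
orientation: [-0.001, 0.0, 1.0, 0.001]
contact_force: [0.7, 0.9, 0.2]
width: 1.004
[0.4142 0.0111 0.2495] [-7.e-04  0.e+00  1.e+00  6.e-04] 1.65 0.02789290213095187 depth 0.3704959
```

View pics/w1.png

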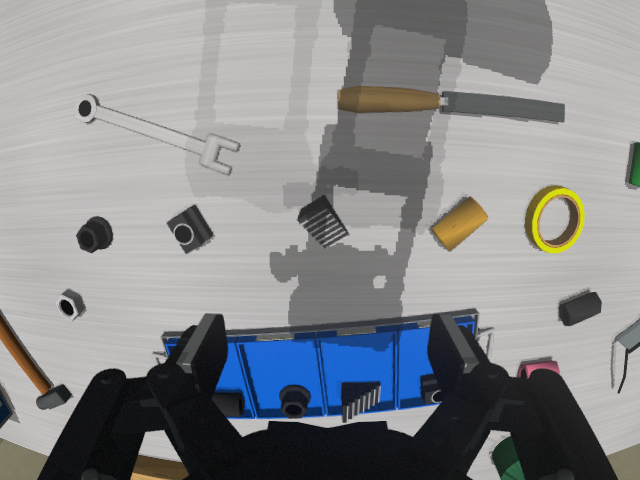

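```bash
cat >> h.py <<'E'
def cloud(f,T=None):
    T=f["T"] if T is None else T
    v,u=np.mgrid[0:480,0:640]; o,d=wray(f,np.c_[u.ravel(),v.ravel()].astype(float),T)
    M=T@f["hand_eye"]; c=d@M[:3,2]; z=f["range_z"].ravel(); P=o+d*(z/c)[:,None]; P[z<=0]=np.nan
    return P.reshape(480,640,3)
E
python3 - <<'E'
from h import *
f=load("w1.npz"); P=cloud(f); 
for u,v in [(250,260),(320,40),(400,180),(100,160),(600,260)]: print(u,v,P[v,u].round(4))
hi=(P[:,:,2]>0.005)&(P[:,:,2]<0.06); hi[300:,120:500]=0
hi=hi.astype(np.uint8); n,l,s,c=cv2.connectedComponentsWithStats(hi)
for i in range(1,n):
    if s[i,4]>150:
        Q=P[l==i]; r=cv2.minAreaRect(Q[:,:2].astype(np.float32)*1000); print(s[i],c[i].round(0),"rect",np.round(r[0],1),np.round(r[1],1),round(r[2],1),"zmax",np.percentile(Q[:,2],[2,50,98]).round(4),np.median(f["color"][l==i],axis=0))
x=f["color"][190:330,40:640]; cv2.imwrite("pics/w1c.png",cv2.resize(f["color"][190:260,150:360],None,fx=3.8,fy=3.8,interpolation=cv2.INTER_CUBIC)[:,:,::-1])
E
```

```text
250 260 [ 0.4784 -0.0741 -0.0014]
320 40 [2.445e-01 4.700e-03 1.000e-04]
400 180 [ 0.3889  0.088  -0.0008]
100 160 [ 0.3564 -0.2516 -0.0004]
600 260 [ 0.4821  0.3819 -0.0005]
[ 338   86  227   36 4726] [445. 103.] rect [304.5 149.9] [ 26.1 255. ] 1.2 zmax [0.011  0.014  0.0237] [94. 93. 82.]
[  74   94  165   81 2664] [156. 132.] rect [ 326.7 -182.1] [211.2  35.2] 68.5 zmax [0.0051 0.0065 0.0084] [187. 185. 184.]
[630 142  10  45 309] [636. 167.] rect [345.7 406.3] [ 8.5 56. ] 88.8 zmax [0.0056 0.0166 0.0232] [42. 88. 50.]
[ 527  186   58   68 1943] [555. 219.] rect [425.1 280.3] [79.3 79.4] 19.0 zmax [0.0059 0.0175 0.0196] [185. 150.  41.]
[ 297  196   52   54 1526] [322. 223.] rect [433.3   8.8] [51.1 31.2] 31.5 zmax [0.007  0.0268 0.0448] [66. 66. 66.]
[ 432  196   56   56 1560] [460. 223.] rect [431.4 152.6] [36.  56.8] 41.6 zmax [0.0146 0.0282 0.0305] [162. 127.  60.]
[ 166  206   46   48 1228] [189. 229.] rect [ 437.6 -137.2] [41.2 33.5] 28.8 zmax [0.0069 0.0263 0.0285] [65. 65. 65.]
[ 76 218  34  35 767] [ 92. 236.] rect [ 442.7 -267. ] [36. 34.] 46.3 zmax [0.0053 0.0256 0.0294] [39. 39. 39.]
[ 55 290  28  31 543] [ 69. 305.] rect [ 542.4 -338.8] [36.8 40. ] 39.3 zmax [0.006  0.0163 0.0197] [84. 83. 86.]
[561 292  41  34 910] [581. 309.] rect [544.8 351.7] [33.3 57.4] 17.9 zmax [0.0069 0.0254 0.0305] [59. 58. 59.]
[   0  316   70   94 1486] [ 33. 372.] rect [ 664.8 -492.8] [176.8  91. ] 26.4 zmax [0.0057 0.0193 0.0252] [83. 72. 38.]
[617 322  23  72 536] [629. 345.] rect [657.8 488.2] [137.6  50. ] 2.7 zmax [0.0059 0.0261 0.0436] [117.5 122.5 122.5]
[518 361  42  18 341] [538. 368.] rect [641.6 311.5] [26.7 56.6] 2.7 zmax [0.0061 0.0174 0.0284] [146.  82.  99.]
[  0 394  12  34 215] [  3. 412.] rect [ 799.7 -636.3] [ 9. 58.] 87.3 zmax [0.0061 0.0208 0.0452] [12. 27. 44.]
[500 438  20  42 563] [508. 458.] rect [817.2 298.6] [15.2 57.9] 68.5 zmax [0.0066 0.0396 0.0592] [28. 48. 36.]
```

View pics/w1c.png

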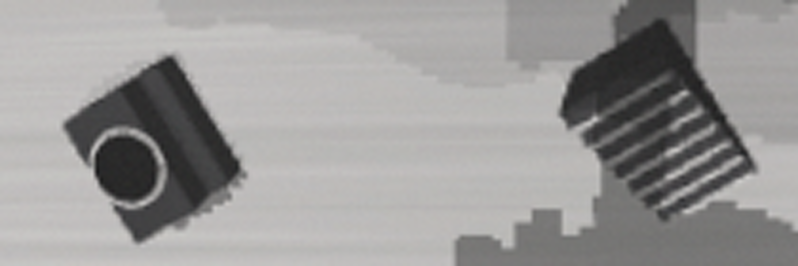

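Run:
```python
from h import *; from cell import sensors
o=sensors.get_obs(); plan(o,[0.4265,0.0046,0.10],121.5)
# caddy from w1
f=load("w1.npz"); P=cloud(f); hsv=cv2.cvtColor(f["color"],cv2.COLOR_RGB2HSV)
b=(hsv[:,:,0]>105)&(hsv[:,:,0]<125)&(hsv[:,:,1]>150)&(P[:,:,2]>0)&(P[:,:,2]<.03)
Q=P[b]; print(np.percentile(Q[:,2],[2,20,50,80,98]).round(4))
rim=b&(P[:,:,2]>0.019); v,u=np.nonzero(rim); print(len(v))
f0=load("top0.npz"); F=foc(f0); v,u=np.mgrid[0:480,0:640]; o_,d=ray(f0,np.c_[u.ravel(),v.ravel()]); Pt=(o_+d*f0["range_z"].ravel()[:,None]).reshape(480,640,3)
h=cv2.cvtColor(f0["color"],cv2.COLOR_RGB2HSV); b=(h[:,:,0]>105)&(h[:,:,0]<125)&(h[:,:,1]>120); b[:,:240]=0;b[:,430:]=0;b[:140]=0;b[220:]=0
Q=Pt[b]; print("top z",np.percentile(Q[:,2],[2,50,98]).round(4)); r=cv2.minAreaRect(Q[:,:2].astype(np.float32)*1000); print(r)
for u_,v_ in [(250,280),(341,258),(400,254)]: print(Pt[v_,u_].round(4))
```

```text
translation [-0.0125, -0.0072, 0.1496] turn [0.0013, -0.0006, -0.5485] deg 31.4 dist 0.15
[0.0021 0.0031 0.0039 0.0141 0.0217]
1983
top z [-0.004   0.0031  0.0225]
((513.3292846679688, -9.263168334960938), (356.6450500488281, 375.43505859375), 5.264750957489014)
[ 0.3789  0.2286 -0.0049]
[0.4288 0.0032 0.0312]
[ 0.4374 -0.14    0.0277]
```

```bash
python3 -m creep '[{"translation":[-0.0125,-0.007,0.05],"turn":[0,0,-0.137],"claw":0.055},{"translation":[-0.0125,-0.007,0.1],"turn":[0,0,-0.274],"claw":0.055},{"translation":[-0.0125,-0.007,0.15],"turn":[0,0,-0.411],"claw":0.055},{"translation":[-0.0125,-0.007,0.15],"turn":[0,0,-0.549],"claw":0.055},{"translation":[-0.0125,-0.007,0.15],"turn":[0,0,-0.549],"claw":0.055},{"translation":[-0.0125,-0.007,0.15],"turn":[0,0,-0.549],"claw":0.055}]'; python3 snap.py w2
python3 - <<'E'
from h import *; from cell import sensors
f=load("w2.npz"); P=cloud(f)
hi=(P[:,:,2]>0.004)&(P[:,:,2]<0.06)&(np.hypot(P[:,:,0]-.433,P[:,:,1]-.009)<.045)
n,l,s,c=cv2.connectedComponentsWithStats(hi.astype(np.uint8))
for i in range(1,n):
    if s[i,4]>500:
        Q=P[l==i]; r=cv2.minAreaRect(Q[:,:2].astype(np.float32)*1000); print(s[i],"rect",np.round(r[0],1),np.round(r[1],1),round(r[2],1))
plan(sensors.get_obs(),[0.4265,0.0046,0.02],121.5)
E
```

```text
t: 2.3
position: [0.4281, 0.0045, 0.1005]
orientation: [0.001, -0.271, 0.963, -0.0]
contact_force: [0.3, 1.0, 0.0]
width: 0.642
[0.4281 0.0045 0.1005] [ 8.000e-04 -2.708e-01  9.626e-01 -2.000e-04] 2.3 0.017089006131402622 depth 0.22371046
[ 300  226   56   74 3726] rect [433.4   8.5] [51.4 30.2] 31.9
translation [0.0017, 0.0015, 0.0809] turn [-0.0016, 0.0022, -0.0012] deg 0.2 dist 0.081
```

View pics/w2.png

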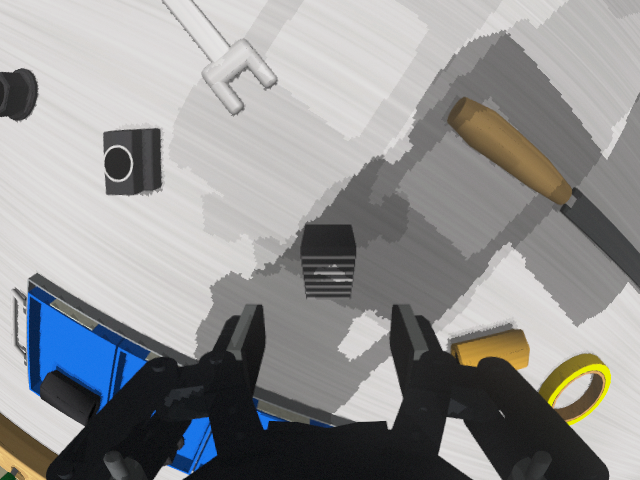

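The step block sits at (328,260), square between the open pads (255,345) and (402,345), tall end towards the top. Descending and gripping.

```bash
python3 -m creep '[{"translation":[0.001,0.001,0.04],"turn":[0,0,0],"claw":0.055},{"translation":[0.001,0.001,0.07],"turn":[0,0,0],"claw":0.055},{"translation":[0.001,0.001,0.081],"turn":[0,0,0],"claw":0.055},{"translation":[0.001,0.001,0.081],"turn":[0,0,0],"claw":0.02},{"translation":[0.001,0.001,0.081],"turn":[0,0,0],"claw":0.02},{"translation":[0.001,0.001,0.081],"turn":[0,0,0],"claw":0.02},{"translation":[0.001,0.001,0.081],"turn":[0,0,0],"claw":0.02},{"translation":[0.001,0.001,0.081],"turn":[0,0,0],"claw":0.02},{"translation":[0.001,0.001,0.081],"turn":[0,0,0],"claw":0.02}]'
```

```text
t: 3.25
position: [0.4273, 0.0037, 0.02]
orientation: [0.001, -0.271, 0.963, -0.0]
contact_force: [0.3, 0.5, 6.7]
width: 0.34
```

```bash
python3 - <<'E'
from h import *; from cell import sensors
plan(sensors.get_obs(),[0.50,0.02,0.20],95.5)
E
python3 -m creep '[{"translation":[0,0,-0.01],"turn":[0,0,0],"claw":0.02},{"translation":[0,0,-0.05],"turn":[0,0,0],"claw":0.02},{"translation":[0,0,-0.09],"turn":[0,0,0],"claw":0.02},{"translation":[0,0,-0.12],"turn":[0,0,0],"claw":0.02}]'
python3 - <<'E'
from h import *; from cell import sensors
plan(sensors.get_obs(),[0.50,0.02,0.20],95.5)
E
```

```text
translation [-0.071, -0.0243, -0.1799] turn [-0.0009, 0.0025, 0.4529] deg 25.9 dist 0.195
t: 3.65
position: [0.4263, 0.0036, 0.1413]
orientation: [0.001, -0.271, 0.963, -0.0]
contact_force: [1.1, 0.7, -3.9]
width: 0.338
translation [-0.0715, -0.0245, -0.0586] turn [-0.0009, 0.0016, 0.4531] deg 26.0 dist 0.096
```

```bash
python3 -m creep '[{"translation":[-0.03,-0.01,-0.025],"turn":[0,0,0.13],"claw":0.02},{"translation":[-0.06,-0.02,-0.05],"turn":[0,0,0.26],"claw":0.02},{"translation":[-0.0715,-0.0245,-0.0585],"turn":[0,0,0.39],"claw":0.02},{"translation":[-0.0715,-0.0245,-0.0585],"turn":[0,0,0.453],"claw":0.02},{"translation":[-0.0715,-0.0245,-0.0585],"turn":[0,0,0.453],"claw":0.02},{"translation":[-0.0715,-0.0245,-0.0585],"turn":[0,0,0.453],"claw":0.02}]'; python3 snap.py w3
```

```text
t: 4.25
position: [0.4989, 0.0202, 0.197]
orientation: [-0.001, -0.049, 0.999, 0.0]
contact_force: [-0.1, -0.2, -4.2]
width: 0.342
[0.4989 0.0202 0.197 ] [-9.000e-04 -4.880e-02  9.988e-01  1.000e-04] 4.25 0.005549041568649844 depth 0.31446853
```

View pics/w3.png

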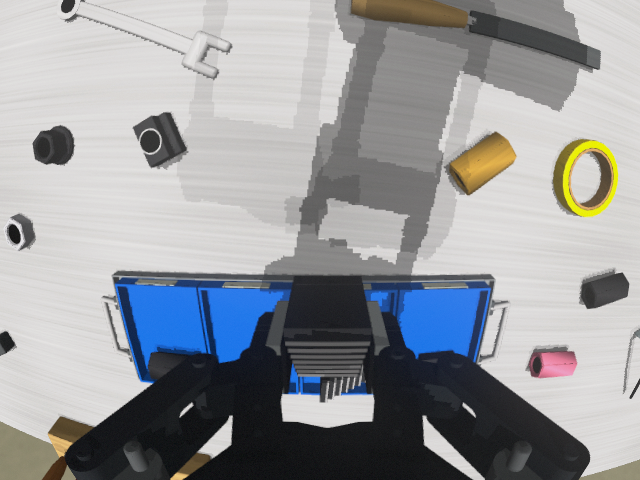

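Run:
```python
from h import *
for nm in ("w3","w1"):
    f=load(nm+".npz"); P=cloud(f); h=cv2.cvtColor(f["color"],cv2.COLOR_RGB2HSV)
    b=(h[:,:,0]>105)&(h[:,:,0]<125)&(h[:,:,1]>150)&(P[:,:,0]<.8)&(P[:,:,0]>.5)
    rim=P[b&(P[:,:,2]>0.0185)&(P[:,:,2]<.026)]; fl=P[b&(P[:,:,2]<0.008)]
    print(nm,len(rim),len(fl))
    # near rim line fit
    r=cv2.minAreaRect(rim[:,:2].astype(np.float32)*1000); print("rim",np.round(r[0],1),np.round(r[1],1),round(r[2],2), "z", np.median(rim[:,2]).round(4))
    r=cv2.minAreaRect(fl[:,:2].astype(np.float32)*1000); print("floor",np.round(r[0],1),np.round(r[1],1),round(r[2],2),"z",np.median(fl[:,2]).round(4))
    for yaw in (5.0,5.5):
        a=np.radians(yaw); Rm=np.array([[np.cos(a),np.sin(a)],[-np.sin(a),np.cos(a)]]); q=rim[:,:2]@Rm.T*1000; g=fl[:,:2]@Rm.T*1000
        print(yaw,"rim u",np.percentile(q[:,0],[.5,99.5]).round(1),"v",np.percentile(q[:,1],[.5,99.5]).round(1),"floor u",np.percentile(g[:,0],[.5,99.5]).round(1),"v",np.percentile(g[:,1],[.5,99.5]).round(1))
        near=q[q[:,0]<q[:,0].min()+12]; 
        hh,e=np.histogram(q[:,1],bins=np.arange(-260,180,4)); print("v peaks",[(int(e[i]),int(hh[i])) for i in range(len(hh)) if hh[i]>len(q)*.025])
```

```text
w3 2221 13190
rim [628.    3.4] [128.  378.8] 5.18 z 0.0207
floor [629.5   8.1] [130.5 384.4] 5.28 z 0.0035
5.0 rim u [562.  689.2] v [-240.3  137.6] floor u [563.4 687.4] v [-238.2  135. ]
v peaks [(-240, 261), (-152, 121), (-148, 180), (-144, 138), (40, 68), (44, 106), (132, 128), (136, 99)]
5.5 rim u [561.4 688.7] v [-245.8  132.4] floor u [562.7 686.9] v [-243.6  129.6]
v peaks [(-248, 123), (-244, 172), (-156, 204), (-152, 183), (36, 73), (40, 77), (128, 198)]
w1 2045 10592
rim [ 662.2 -226.8] [147.5 850. ] 8.71 z 0.0208
floor [639.2   8.4] [149.9 384.2] 5.04 z 0.0035
5.0 rim u [561.7 690.2] v [-239.4  136.1] floor u [569.6 688.3] v [-189.9   87.3]
v peaks [(-152, 111), (-148, 163), (-144, 138), (-56, 176), (-52, 151), (40, 171), (44, 179)]
5.5 rim u [561.3 689.8] v [-244.4  131.2] floor u [569.9 687.9] v [-195.6   81.7]
v peaks [(-156, 194), (-152, 168), (-60, 159), (-56, 179), (32, 115), (36, 131), (40, 140)]
```

Run:
```python
from h import *; from cell import sensors
plan(sensors.get_obs(),[0.5861,0.047,0.08],95.2)
```

```text
translation [-0.0896, 0.0183, 0.1168] turn [0.0003, -0.0017, 0.0065] deg 0.4 dist 0.148
```

```bash
python3 -m creep '[{"translation":[-0.04,0.008,0.02],"turn":[0,0,0.0065],"claw":0.02},{"translation":[-0.08,0.016,0.04],"turn":[0,0,0.0065],"claw":0.02},{"translation":[-0.0895,0.0185,0.08],"turn":[0,0,0.0065],"claw":0.02},{"translation":[-0.0895,0.0185,0.117],"turn":[0,0,0.0065],"claw":0.02},{"translation":[-0.0895,0.0185,0.117],"turn":[0,0,0.0065],"claw":0.02},{"translation":[-0.0895,0.0185,0.117],"turn":[0,0,0.0065],"claw":0.02}]'; python3 snap.py w4
python3 - <<'E'
from h import *; from cell import sensors
plan(sensors.get_obs(),[0.5861,0.047,0.0260],95.2)
E
```

```text
t: 4.9
position: [0.5865, 0.047, 0.0801]
orientation: [-0.001, -0.045, 0.999, 0.0]
contact_force: [0.5, 0.1, -3.4]
width: 0.34
[0.5865 0.047  0.0801] [-1.20e-03 -4.50e-02  9.99e-01  1.00e-04] 4.9 0.0486332139232826 depth 0.20260546
translation [0.0019, 0.0003, 0.0556] turn [-0.0002, 0.0017, -0.0009] deg 0.1 dist 0.056
```

View pics/w4.png

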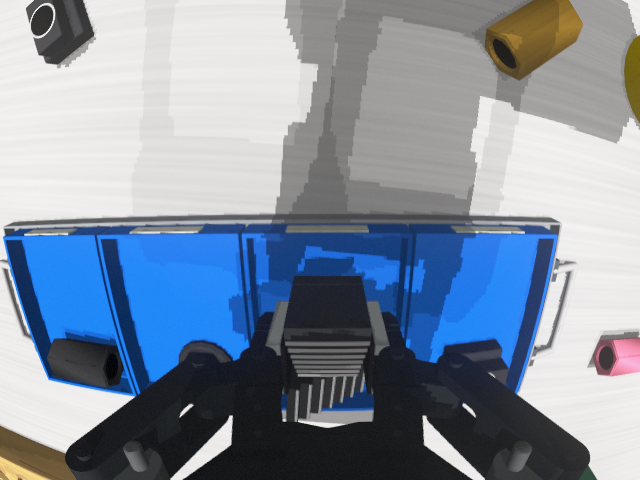

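```bash
python3 -m creep '[{"translation":[0.001,0,0.03],"turn":[0,0,0],"claw":0.02},{"translation":[0.001,0,0.045],"turn":[0,0,0],"claw":0.02},{"translation":[0.001,0,0.052],"turn":[0,0,0],"claw":0.02},{"translation":[0.001,0,0.054],"turn":[0,0,0],"claw":0.02},{"translation":[0.001,0,0.0545],"turn":[0,0,0],"claw":0.02},{"translation":[0.001,0,0.0545],"turn":[0,0,0],"claw":0.02},{"translation":[0.001,0,0.0545],"turn":[0,0,0],"claw":0.02}]'
```

```text
t: 5.65
position: [0.587, 0.047, 0.0269]
orientation: [0.001, -0.045, 0.999, -0.0]
contact_force: [0.0, 0.2, -3.6]
width: 0.339
```

```bash
python3 -m creep '[{"translation":[0,0,0.001],"turn":[0,0,0],"claw":0.02},{"translation":[0,0,0.0018],"turn":[0,0,0],"claw":0.02},{"translation":[0,0,0.0018],"turn":[0,0,0],"claw":0.02},{"translation":[0,0,0.0018],"turn":[0,0,0],"claw":0.02}]'
```

```text
t: 6.05
position: [0.5865, 0.047, 0.0245]
orientation: [0.0, -0.045, 0.999, 0.0]
contact_force: [-0.8, -0.6, 1.9]
width: 0.339
```

```bash
python3 -m creep '[{"translation":[0,0,0],"turn":[0,0,0],"claw":0.032},{"translation":[0,0,0],"turn":[0,0,0],"claw":0.045},{"translation":[0,0,0],"turn":[0,0,0],"claw":0.045},{"translation":[0,0,-0.02],"turn":[0,0,0],"claw":0.045},{"translation":[0,0,-0.06],"turn":[0,0,0],"claw":0.045},{"translation":[0,0,-0.11],"turn":[0,0,0],"claw":0.06},{"translation":[0.04,0,-0.13],"turn":[0,0,0],"claw":0.06},{"translation":[0.08,0,-0.13],"turn":[0,0,0],"claw":0.06},{"translation":[0.08,0,-0.13],"turn":[0,0,0],"claw":0.06}]';  python3 snap.py w5
python3 - <<'E'
from h import *; from cell import sensors
f=load("w5.npz"); P=cloud(f)
for n,c,rad,z0,z1 in (("step",(.594,.048),.05,.012,.06),("tee",(.4376,-.1372),.045,.004,.06),("teeTop",(.4376,-.1372),.045,.022,.06)):
    hi=(P[:,:,2]>z0)&(P[:,:,2]<z1)&(np.hypot(P[:,:,0]-c[0],P[:,:,1]-c[1])<rad)
    k,l,s,_=cv2.connectedComponentsWithStats(hi.astype(np.uint8))
    for i in range(1,k):
        if s[i,4]>200:
            Q=P[l==i]; r=cv2.minAreaRect(Q[:,:2].astype(np.float32)*1000); print(n,s[i],"rect",np.round(r[0],1),np.round(r[1],1),round(r[2],1),Q[:,2].max().round(4))
plan(sensors.get_obs(),[.4376,-.1372,.12],29)
E
```

```text
t: 6.95
position: [0.5004, 0.04, 0.1543]
orientation: [-0.003, -0.045, 0.999, 0.0]
contact_force: [0.3, -0.3, -1.2]
width: 0.702
[0.5004 0.04   0.1543] [-2.70e-03 -4.49e-02  9.99e-01  2.00e-04] 6.95 0.0854186202335113 depth 0.27750814
step [278 303  97  10 764] rect [563.8  45.3] [ 9.5 78. ] 5.8 0.0224
step [ 306  313   41   49 1823] rect [593.6  48.2] [51.1 30.6] 5.7 0.05
step [268 314  10  51 271] rect [597.9   1.5] [48.2  6.4] 5.3 0.0226
step [375 314  11  52 282] rect [589.9  94.5] [47.8  6.6] 5.1 0.0231
tee [  87  113   57   62 2204] rect [ 438.4 -138. ] [40.7 36.3] 27.8 0.0295
teeTop [  87  117   41   56 1266] rect [ 438.6 -138.7] [40.5 23.4] 27.6 0.0295
translation [0.0818, -0.1705, 0.0345] turn [-0.0004, -0.001, 1.1541] deg 66.1 dist 0.192
```

View pics/w5.png

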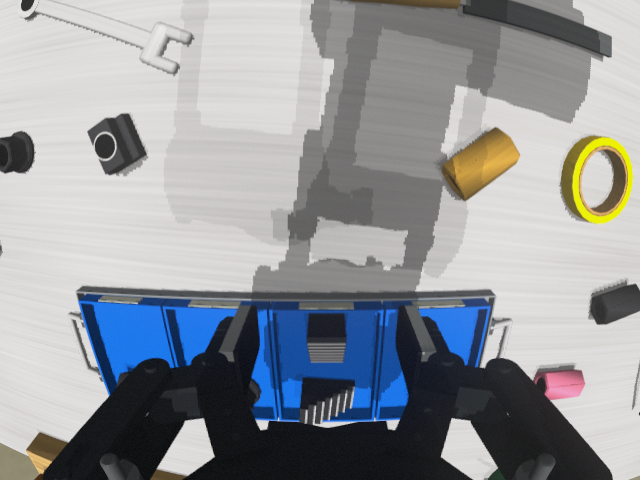

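Run:
```python
from h import *; from cell import sensors
plan(sensors.get_obs(),[.4385,-.1382,.10],27.7)
```

```text
translation [0.081, -0.1716, 0.0545] turn [-0.0004, -0.001, 1.1768] deg 67.4 dist 0.197
```

```bash
python3 -m creep '[{"translation":[0.02,-0.04,0],"turn":[0,0,0.148],"claw":0.06},{"translation":[0.04,-0.08,0],"turn":[0,0,0.296],"claw":0.06},{"translation":[0.06,-0.12,0],"turn":[0,0,0.444],"claw":0.06},{"translation":[0.08,-0.16,0.02],"turn":[0,0,0.592],"claw":0.06},{"translation":[0.081,-0.1716,0.04],"turn":[0,0,0.74],"claw":0.06},{"translation":[0.081,-0.1716,0.0545],"turn":[0,0,0.888],"claw":0.06},{"translation":[0.081,-0.1716,0.0545],"turn":[0,0,1.036],"claw":0.06},{"translation":[0.081,-0.1716,0.0545],"turn":[0,0,1.177],"claw":0.06},{"translation":[0.081,-0.1716,0.0545],"turn":[0,0,1.177],"claw":0.06},{"translation":[0.081,-0.1716,0.0545],"turn":[0,0,1.177],"claw":0.06}]';  python3 snap.py w6
python3 - <<'E'
from h import *; from cell import sensors
f=load("w6.npz"); P=cloud(f)
for n,c,rad,z0,z1 in (("tee",(.4376,-.1372),.04,.004,.035),("teeTop",(.4376,-.1372),.04,.022,.035)):
    hi=(P[:,:,2]>z0)&(P[:,:,2]<z1)&(np.hypot(P[:,:,0]-c[0],P[:,:,1]-c[1])<rad)
    k,l,s,_=cv2.connectedComponentsWithStats(hi.astype(np.uint8))
    for i in range(1,k):
        if s[i,4]>200:
            Q=P[l==i]; r=cv2.minAreaRect(Q[:,:2].astype(np.float32)*1000); print(n,s[i],"rect",np.round(r[0],1),np.round(r[1],1),round(r[2],1),Q[:,2].max().round(4))
plan(sensors.get_obs(),[.4385,-.1382,.017],27.7)
E
```

```text
t: 8.0
position: [0.4421, -0.1386, 0.0994]
orientation: [0.0, 0.516, 0.857, 0.0]
contact_force: [-0.8, -0.1, -0.1]
width: 0.701
[ 0.4421 -0.1386  0.0994] [3.000e-04 5.160e-01 8.566e-01 1.000e-04] 8.0 0.008329127801997311 depth 0.22281078
tee [ 288  226   68   58 3745] rect [ 438.6 -138.8] [39.7 36.2] 27.9 0.0296
teeTop [ 288  245   68   39 2481] rect [ 438.8 -139.2] [39.7 23.6] 28.1 0.0296
translation [0.0019, -0.003, 0.0825] turn [0.0004, 0.0003, 0.0026] deg 0.2 dist 0.083
```

View pics/w6.png

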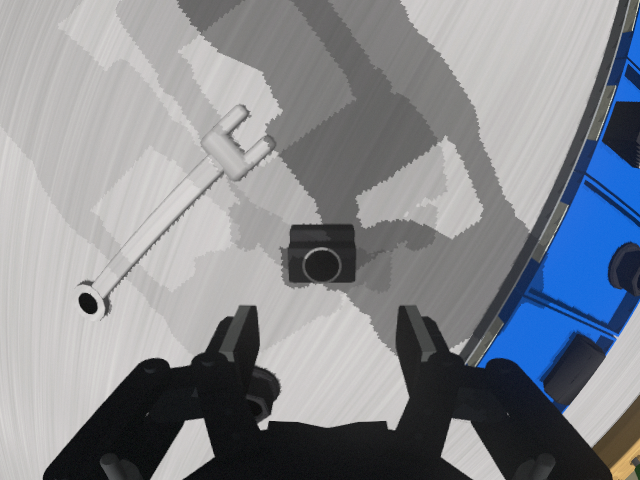

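```bash
python3 -m creep '[{"translation":[0.002,-0.003,0.04],"turn":[0,0,0],"claw":0.06},{"translation":[0.002,-0.003,0.07],"turn":[0,0,0],"claw":0.06},{"translation":[0.002,-0.003,0.081],"turn":[0,0,0],"claw":0.06},{"translation":[0.002,-0.003,0.082],"turn":[0,0,0],"claw":0.06},{"translation":[0.002,-0.003,0.082],"turn":[0,0,0],"claw":0.03},{"translation":[0.002,-0.003,0.082],"turn":[0,0,0],"claw":0.03},{"translation":[0.002,-0.003,0.082],"turn":[0,0,0],"claw":0.03},{"translation":[0.002,-0.003,0.082],"turn":[0,0,0],"claw":0.03},{"translation":[0.002,-0.003,0.082],"turn":[0,0,0],"claw":0.03}]'
python3 - <<'E'
from h import *; from cell import sensors
a=np.radians(5.2); ex=np.array([np.cos(a),np.sin(a)]); ey=np.array([-ex[1],ex[0]])
for n,k in zip(("tee","step","fl","coup"),(1.5,.5,-.5,-1.5)): print(n,np.array([.628,.0034])+k*.0945*ey-.03*ex)
o=sensors.get_obs(); print(o["position"]); plan(o,[0.585,0.142,0.12],95.2)
E
```

```text
t: 8.95
position: [0.4389, -0.1385, 0.0188]
orientation: [0.002, 0.517, 0.856, 0.0]
contact_force: [-0.6, 0.5, 6.5]
width: 0.454
tee [0.5852763  0.14184764]
step [0.59384108 0.04773656]
fl [ 0.60240586 -0.04637452]
coup [ 0.61097064 -0.14048559]
[ 0.43894129 -0.13848317  0.01882206]
translation [0.1801, 0.26, -0.1011] turn [0.0002, 0.0035, -1.1778] deg 67.5 dist 0.332
```

```bash
python3 -m creep '[{"translation":[0,0,-0.01],"turn":[0,0,0],"claw":0.03},{"translation":[0,0,-0.05],"turn":[0,0,0],"claw":0.03},{"translation":[0,0,-0.1],"turn":[0,0,-0.1],"claw":0.03},{"translation":[0.022,0.033,-0.1],"turn":[0,0,-0.24],"claw":0.03},{"translation":[0.045,0.065,-0.1],"turn":[0,0,-0.38],"claw":0.03},{"translation":[0.068,0.098,-0.1],"turn":[0,0,-0.52],"claw":0.03},{"translation":[0.09,0.13,-0.1],"turn":[0,0,-0.66],"claw":0.03},{"translation":[0.113,0.163,-0.1],"turn":[0,0,-0.8],"claw":0.03},{"translation":[0.136,0.196,-0.1],"turn":[0,0,-0.94],"claw":0.03},{"translation":[0.159,0.23,-0.1],"turn":[0,0,-1.08],"claw":0.03},{"translation":[0.18,0.26,-0.1],"turn":[0,0,-1.178],"claw":0.03},{"translation":[0.18,0.26,-0.1],"turn":[0,0,-1.178],"claw":0.03}]'
python3 - <<'E'
from h import *; from cell import sensors
o=sensors.get_obs(); plan(o,[0.5853,0.1418,0.08],95.2)
E
```

```text
t: 10.15
position: [0.5862, 0.1466, 0.1177]
orientation: [0.001, -0.048, 0.999, 0.001]
contact_force: [-0.1, -1.4, -3.6]
width: 0.454
translation [0.0015, -0.0048, 0.0377] turn [0.0025, 0.0027, 0.0047] deg 0.3 dist 0.038
```

```bash
python3 -m creep '[{"translation":[0.001,0,0.03],"turn":[0,0,0],"claw":0.03},{"translation":[0.001,0,0.038],"turn":[0,0,0],"claw":0.03},{"translation":[0.001,0,0.038],"turn":[0,0,0],"claw":0.03}]';python3 snap.py w7
python3 - <<'E'
from h import *; from cell import sensors
o=sensors.get_obs(); plan(o,[0.5853,0.1418,0.0233],95.2)
E
```

```text
t: 10.45
position: [0.5809, 0.1415, 0.078]
orientation: [-0.003, -0.045, 0.999, -0.0]
contact_force: [-0.3, -0.1, -1.7]
width: 0.453
[0.5809 0.1415 0.078 ] [-2.70e-03 -4.50e-02  9.99e-01 -3.00e-04] 10.45 0.0436728567204954 depth 0.19951299
translation [-0.0032, -0.0, 0.0559] turn [-0.0001, -0.0024, -0.0009] deg 0.1 dist 0.056
```

View pics/w7.png

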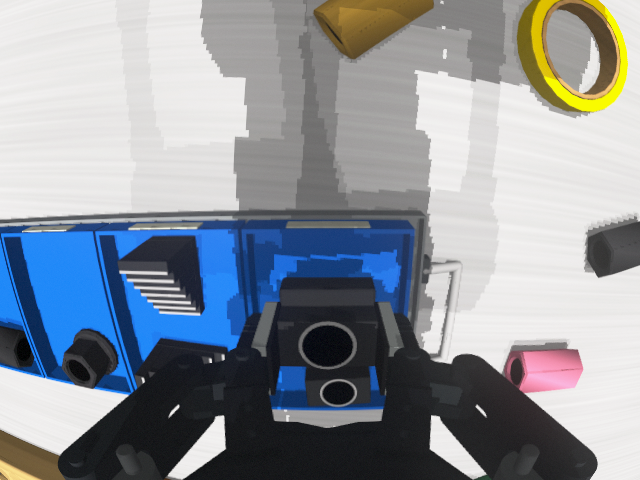

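```bash
python3 -m creep '[{"translation":[-0.003,0,0.03],"turn":[0,0,0],"claw":0.03},{"translation":[-0.003,0,0.045],"turn":[0,0,0],"claw":0.03},{"translation":[-0.003,0,0.052],"turn":[0,0,0],"claw":0.03},{"translation":[-0.003,0,0.053],"turn":[0,0,0],"claw":0.03},{"translation":[-0.003,0,0.0535],"turn":[0,0,0],"claw":0.03},{"translation":[-0.003,0,0.0535],"turn":[0,0,0],"claw":0.03},{"translation":[-0.003,0,0.0535],"turn":[0,0,0],"claw":0.03}]'
```

```text
t: 11.2
position: [0.5869, 0.1426, 0.0271]
orientation: [0.001, -0.045, 0.999, 0.0]
contact_force: [-0.5, -0.3, -3.0]
width: 0.452
```

```bash
python3 -m creep '[{"translation":[0,0,0.0012],"turn":[0,0,0],"claw":0.03},{"translation":[0,0,0.0024],"turn":[0,0,0],"claw":0.03},{"translation":[0,0,0.0028],"turn":[0,0,0],"claw":0.03},{"translation":[0,0,0.0028],"turn":[0,0,0],"claw":0.03},{"translation":[0,0,0.0028],"turn":[0,0,0],"claw":0.03}]'
```

```text
t: 11.7
position: [0.5862, 0.1425, 0.0234]
orientation: [-0.0, -0.045, 0.999, 0.0]
contact_force: [-0.7, 1.2, -0.5]
width: 0.454
```

```bash
python3 -m creep '[{"translation":[0,0,0.0004],"turn":[0,0,0],"claw":0.03},{"translation":[0,0,0.0004],"turn":[0,0,0],"claw":0.03}]'
```

```text
t: 11.9
position: [0.5862, 0.1425, 0.0234]
orientation: [0.0, -0.045, 0.999, 0.0]
contact_force: [-2.8, -0.1, 3.2]
width: 0.456
```

```bash
python3 -m creep '[{"translation":[0,0,0],"turn":[0,0,0],"claw":0.042},{"translation":[0,0,0],"turn":[0,0,0],"claw":0.048},{"translation":[0,0,0],"turn":[0,0,0],"claw":0.048},{"translation":[0,0,-0.02],"turn":[0,0,0],"claw":0.048},{"translation":[0,0,-0.06],"turn":[0,0,0],"claw":0.048},{"translation":[0,0,-0.11],"turn":[0,0,0],"claw":0.05},{"translation":[0.03,-0.03,-0.13],"turn":[0,0,0],"claw":0.05},{"translation":[0.06,-0.07,-0.13],"turn":[0,0,0],"claw":0.05},{"translation":[0.08,-0.11,-0.13],"turn":[0,0,0],"claw":0.05},{"translation":[0.1,-0.15,-0.13],"turn":[0,0,0],"claw":0.05},{"translation":[0.1,-0.19,-0.13],"turn":[0,0,0],"claw":0.05},{"translation":[0.1,-0.19,-0.13],"turn":[0,0,0],"claw":0.05}]';  python3 snap.py w8
python3 - <<'E'
from h import *; from cell import sensors
f=load("w8.npz"); P=cloud(f)
for n,c,rad,z0,z1 in (("tee",(.585,.142),.035,.012,.06),("fl",(.442,-.267),.04,.004,.06),("flTop",(.442,-.267),.04,.024,.06)):
    hi=(P[:,:,2]>z0)&(P[:,:,2]<z1)&(np.hypot(P[:,:,0]-c[0],P[:,:,1]-c[1])<rad)
    k,l,s,_=cv2.connectedComponentsWithStats(hi.astype(np.uint8))
    for i in range(1,k):
        if s[i,4]>100:
            Q=P[l==i]; r=cv2.minAreaRect(Q[:,:2].astype(np.float32)*1000); print(n,s[i],"rect",np.round(r[0],1),np.round(r[1],1),round(r[2],1),Q[:,2].max().round(4))
plan(sensors.get_obs(),[.442,-.267,.12],95)
E
```

```text
t: 13.1
position: [0.5045, -0.0602, 0.1533]
orientation: [0.001, -0.043, 0.999, -0.001]
contact_force: [0.9, 0.9, -0.9]
width: 0.589
[ 0.5045 -0.0602  0.1533] [ 0.0011 -0.043   0.9991 -0.0014] 13.1 0.06447924365406991 depth 0.27694386
tee [530 300  25   9 153] rect [552.9 140.3] [ 4.1 27.4] 4.7 0.0228
tee [ 509  316   49   39 1519] rect [585.8 142.7] [36.4 41.7] 6.4 0.0339
fl [  62  121   50   47 1694] rect [ 443.1 -265.2] [39.5 36. ] 8.7 0.0313
flTop [ 62 127  32  41 948] rect [ 443.6 -267.3] [34.1 30.6] 69.4 0.0313
translation [0.0801, -0.2028, 0.0331] turn [-0.0005, 0.0012, -0.0007] deg 0.1 dist 0.221
```

View pics/w8.png

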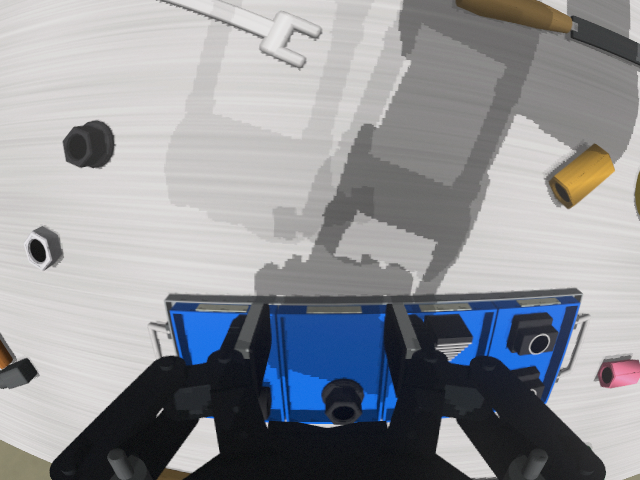

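```bash
python3 -m creep '[{"translation":[0.02,-0.045,0.01],"turn":[0,0,0],"claw":0.05},{"translation":[0.04,-0.09,0.02],"turn":[0,0,0],"claw":0.05},{"translation":[0.06,-0.135,0.03],"turn":[0,0,0],"claw":0.05},{"translation":[0.08,-0.18,0.04],"turn":[0,0,0],"claw":0.05},{"translation":[0.08,-0.203,0.05],"turn":[0,0,-0.05],"claw":0.05},{"translation":[0.08,-0.203,0.05],"turn":[0,0,-0.05],"claw":0.05},{"translation":[0.08,-0.203,0.05],"turn":[0,0,-0.05],"claw":0.05}]';  python3 snap.py w9
python3 - <<'E'
from h import *; from cell import sensors
f=load("w9.npz"); P=cloud(f)
for n,c,rad,z0,z1 in (("fl",(.442,-.267),.04,.004,.034),("flTop",(.442,-.267),.04,.012,.034),("flTop",(.442,-.267),.04,.024,.034)):
    hi=(P[:,:,2]>z0)&(P[:,:,2]<z1)&(np.hypot(P[:,:,0]-c[0],P[:,:,1]-c[1])<rad)
    k,l,s,_=cv2.connectedComponentsWithStats(hi.astype(np.uint8))
    for i in range(1,k):
        if s[i,4]>100:
            Q=P[l==i]; H=cv2.convexHull(Q[:,:2].astype(np.float32)*1000)[:,0]; r=cv2.minAreaRect(H); print(n,s[i],"rect",np.round(r[0],1),np.round(r[1],1),round(r[2],1),Q[:,2].max().round(4),cv2.minEnclosingCircle(H))
            if z0>.01: print([(a,round(float(np.ptp(H@[np.cos(np.radians(a)),np.sin(np.radians(a))])),1)) for a in range(70,130,4)])
plan(sensors.get_obs(),[.4435,-.267,.02],98)
v,u=[int(x) for x in (260,320)]
cv2.imwrite("pics/w9c.png",cv2.resize(f["color"][190:340,230:430],None,fx=3.8,fy=3.8,interpolation=cv2.INTER_CUBIC)[:,:,::-1])
E
```

```text
t: 13.85
position: [0.4427, -0.2642, 0.1025]
orientation: [-0.0, -0.07, 0.998, 0.001]
contact_force: [-0.4, 0.4, -0.3]
width: 0.586
[ 0.4427 -0.2642  0.1025] [-3.000e-04 -6.980e-02  9.976e-01  9.000e-04] 13.85 0.027565701336683488 depth 0.22716752
fl [ 290  222   62   71 3127] rect [ 442.2 -269.4] [36.1 40.4] 38.0 0.0307 ((443.0816650390625, -268.2143249511719), 20.61361312866211)
flTop [ 294  231   52   62 2401] rect [ 443.5 -268.5] [34.1 31.2] 70.0 0.0307 ((443.699951171875, -268.0894775390625), 17.841489791870117)
[(70, 34.1), (74, 34.1), (78, 34.0), (82, 33.7), (86, 33.3), (90, 32.7), (94, 31.9), (98, 31.0), (102, 30.5), (106, 31.0), (110, 31.9), (114, 32.8), (118, 33.4), (122, 34.0), (126, 34.3)]
flTop [ 294  237   52   56 2116] rect [ 443.6 -268.4] [34.  30.9] 72.2 0.0307 ((443.8003845214844, -268.248046875), 17.776594161987305)
[(70, 34.0), (74, 34.0), (78, 33.8), (82, 33.5), (86, 33.0), (90, 32.3), (94, 31.5), (98, 30.7), (102, 30.4), (106, 30.8), (110, 31.7), (114, 32.5), (118, 33.2), (122, 33.7), (126, 34.1)]
translation [-0.0002, -0.0035, 0.0828] turn [0.0015, -0.0002, 0.0013] deg 0.1 dist 0.083
```

View pics/w9c.png

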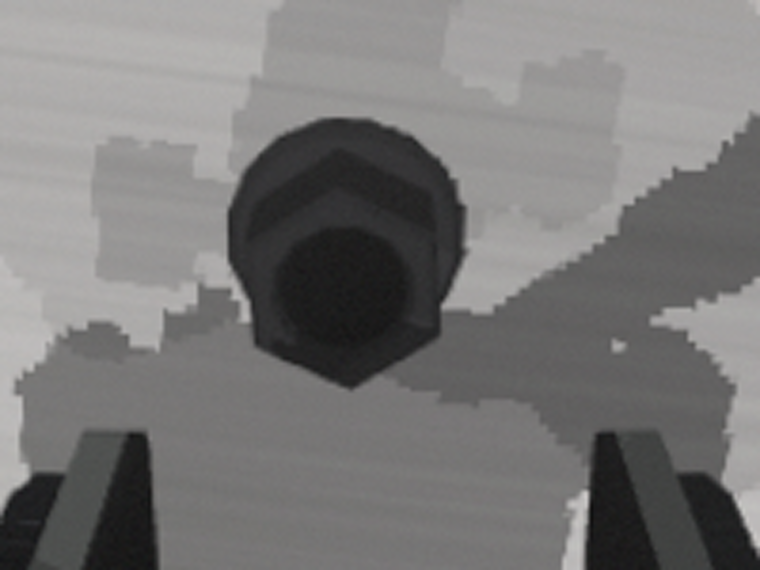

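```bash
python3 - <<'E'
from h import *; from cell import sensors
plan(sensors.get_obs(),[.4437,-.2683,.0215],101.8)
E
python3 -m creep '[{"translation":[0,-0.002,0],"turn":[0,0,-0.065],"claw":0.05},{"translation":[0,-0.004,0],"turn":[0,0,-0.065],"claw":0.05}]'
python3 - <<'E'
from h import *; from cell import sensors
plan(sensors.get_obs(),[.4437,-.2683,.0215],101.8)
E
```

```text
translation [-0.0002, -0.0048, 0.0813] turn [0.0015, -0.0001, -0.065] deg 3.7 dist 0.081
t: 14.1
position: [0.4437, -0.2674, 0.1033]
orientation: [0.0, -0.104, 0.995, 0.0]
contact_force: [0.6, -0.2, 0.8]
width: 0.59
translation [0.0002, -0.0009, 0.0818] turn [0.0003, 0.0005, 0.0018] deg 0.1 dist 0.082
```

```bash
python3 -m creep '[{"translation":[0,-0.001,0.04],"turn":[0,0,0],"claw":0.05},{"translation":[0,-0.001,0.07],"turn":[0,0,0],"claw":0.05},{"translation":[0,-0.001,0.08],"turn":[0,0,0],"claw":0.05},{"translation":[0,-0.001,0.081],"turn":[0,0,0],"claw":0.05},{"translation":[0,-0.001,0.081],"turn":[0,0,0],"claw":0.02},{"translation":[0,-0.001,0.081],"turn":[0,0,0],"claw":0.02},{"translation":[0,-0.001,0.081],"turn":[0,0,0],"claw":0.02},{"translation":[0,-0.001,0.081],"turn":[0,0,0],"claw":0.02},{"translation":[0,-0.001,0.081],"turn":[0,0,0],"claw":0.02}]'
python3 - <<'E'
from h import *; from cell import sensors
o=sensors.get_obs();plan(o,[0.6024,-0.0464,0.12],95.2)
E
```

```text
t: 15.0
position: [0.4445, -0.2707, 0.0233]
orientation: [0.001, -0.102, 0.995, -0.001]
contact_force: [0.8, 1.8, 7.1]
width: 0.336
translation [-0.2006, 0.1872, -0.0966] turn [-0.002, 0.0025, 0.1146] deg 6.6 dist 0.291
```

```bash
python3 -m creep '[{"translation":[0,0,-0.01],"turn":[0,0,0],"claw":0.02},{"translation":[0,0,-0.05],"turn":[0,0,0],"claw":0.02},{"translation":[0,0,-0.095],"turn":[0,0,0],"claw":0.02},{"translation":[-0.035,0.032,-0.097],"turn":[0,0,0.03],"claw":0.02},{"translation":[-0.07,0.065,-0.097],"turn":[0,0,0.06],"claw":0.02},{"translation":[-0.105,0.098,-0.097],"turn":[0,0,0.09],"claw":0.02},{"translation":[-0.14,0.13,-0.097],"turn":[0,0,0.115],"claw":0.02},{"translation":[-0.17,0.16,-0.097],"turn":[0,0,0.115],"claw":0.02},{"translation":[-0.19,0.178,-0.097],"turn":[0,0,0.115],"claw":0.02},{"translation":[-0.2005,0.187,-0.097],"turn":[0,0,0.115],"claw":0.02},{"translation":[-0.2005,0.187,-0.087],"turn":[0,0,0.115],"claw":0.02},{"translation":[-0.2005,0.187,-0.06],"turn":[0,0,0.115],"claw":0.02}]';python3 snap.py w10
python3 - <<'E'
from h import *; from cell import sensors
o=sensors.get_obs(); plan(o,[0.6024,-0.0464,0.028],95.2)
E
```

```text
t: 16.2
position: [0.6027, -0.0474, 0.0834]
orientation: [0.002, -0.046, 0.999, -0.001]
contact_force: [0.1, -0.6, -2.2]
width: 0.335
[ 0.6027 -0.0474  0.0834] [ 0.0023 -0.0456  0.999  -0.0012] 16.2 0.6148824138348614 depth 0.20391458
translation [-0.0046, 0.0002, 0.0493] turn [0.0008, -0.0068, -0.0005] deg 0.4 dist 0.05
```

View pics/w10.png

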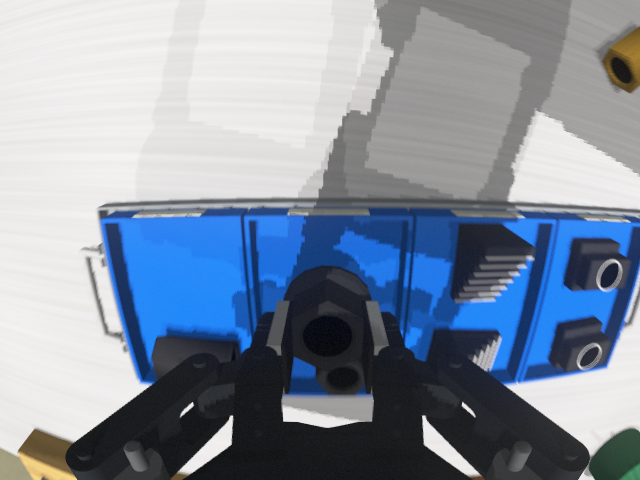

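```bash
python3 -m creep '[{"translation":[0,0,0.02],"turn":[0,0,0],"claw":0.02},{"translation":[0,0,0.04],"turn":[0,0,0],"claw":0.02},{"translation":[0,0,0.049],"turn":[0,0,0],"claw":0.02},{"translation":[0,0,0.0505],"turn":[0,0,0],"claw":0.02},{"translation":[0,0,0.0505],"turn":[0,0,0],"claw":0.02},{"translation":[0,0,0.0505],"turn":[0,0,0],"claw":0.02}]'
```

```text
t: 16.85
position: [0.602, -0.0466, 0.0323]
orientation: [0.001, -0.045, 0.999, -0.0]
contact_force: [0.3, 0.4, -2.1]
width: 0.335
```

```bash
python3 -m creep '[{"translation":[0,0,0.0015],"turn":[0,0,0],"claw":0.02},{"translation":[0,0,0.003],"turn":[0,0,0],"claw":0.02},{"translation":[0,0,0.0036],"turn":[0,0,0],"claw":0.02},{"translation":[0,0,0.0036],"turn":[0,0,0],"claw":0.02},{"translation":[0,0,0.0036],"turn":[0,0,0],"claw":0.02}]'
```

```text
t: 17.35
position: [0.6015, -0.046, 0.0279]
orientation: [0.0, -0.045, 0.999, 0.0]
contact_force: [0.0, 0.1, -0.3]
width: 0.334
```

```bash
python3 -m creep '[{"translation":[0,0,0.0005],"turn":[0,0,0],"claw":0.02},{"translation":[0,0,0.0005],"turn":[0,0,0],"claw":0.02}]'
```

```text
t: 17.55
position: [0.6015, -0.0461, 0.0279]
orientation: [0.0, -0.045, 0.999, 0.0]
contact_force: [-2.1, 1.6, 3.4]
width: 0.337
```

```bash
python3 -m creep '[{"translation":[0,0,0],"turn":[0,0,0],"claw":0.034},{"translation":[0,0,0],"turn":[0,0,0],"claw":0.044},{"translation":[0,0,0],"turn":[0,0,0],"claw":0.044},{"translation":[0,0,-0.02],"turn":[0,0,0],"claw":0.044},{"translation":[0,0,-0.06],"turn":[0,0,0],"claw":0.044},{"translation":[0,0,-0.11],"turn":[0,0,0],"claw":0.05},{"translation":[0.03,0.03,-0.13],"turn":[0,0,0],"claw":0.05},{"translation":[0.06,0.06,-0.13],"turn":[0,0,0],"claw":0.05},{"translation":[0.08,0.1,-0.13],"turn":[0,0,0],"claw":0.055},{"translation":[0.08,0.1,-0.13],"turn":[0,0,0],"claw":0.055}]';  python3 snap.py w11
python3 - <<'E'
from h import *; from cell import sensors
f=load("w11.npz"); P=cloud(f)
for n,c,rad,z0,z1 in (("fl",(.602,-.046),.035,.0055,.06),("flT",(.602,-.046),.035,.028,.06),("coup",(.545,.352),.04,.004,.06)):
    hi=(P[:,:,2]>z0)&(P[:,:,2]<z1)&(np.hypot(P[:,:,0]-c[0],P[:,:,1]-c[1])<rad)
    k,l,s,_=cv2.connectedComponentsWithStats(hi.astype(np.uint8))
    for i in range(1,k):
        if s[i,4]>100:
            Q=P[l==i]; r=cv2.minAreaRect(Q[:,:2].astype(np.float32)*1000); print(n,s[i],"rect",np.round(r[0],1),np.round(r[1],1),round(r[2],1),Q[:,2].max().round(4))
plan(sensors.get_obs(),[.545,.352,.12],17.9)
E
```

```text
t: 18.55
position: [0.5084, 0.0497, 0.1574]
orientation: [-0.002, -0.047, 0.999, 0.001]
contact_force: [0.6, -0.8, -1.0]
width: 0.64
[0.5084 0.0497 0.1574] [-0.0016 -0.0469  0.9989  0.0013] 18.55 0.06797187129681795 depth 0.28065005
fl [ 183  287   50   65 1883] rect [592.8 -46.5] [50.  39.6] 8.7 0.0351
flT [186 315  35  37 882] rect [599.8 -47.3] [29.1 30.3] 66.0 0.0351
coup [ 585  276   53   41 1447] rect [544.7 350.9] [34.1 57.5] 20.6 0.0315
translation [-0.0624, 0.2996, 0.0376] turn [0.0002, -0.0004, 1.3522] deg 77.5 dist 0.308
```

View pics/w11.png

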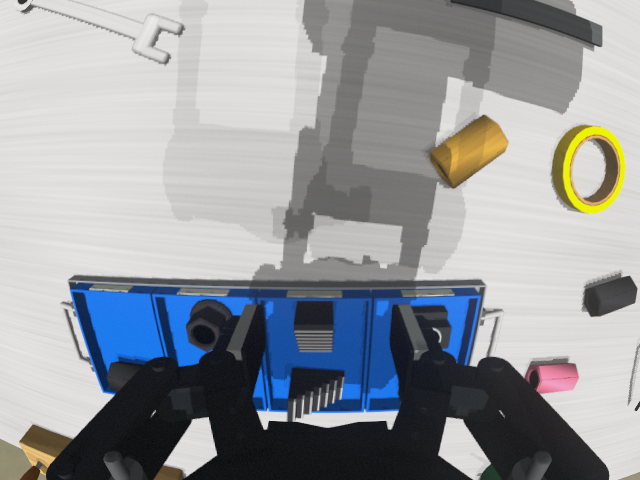

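```bash
python3 -m creep '[{"translation":[-0.006,0.03,0],"turn":[0,0,0.145],"claw":0.055},{"translation":[-0.012,0.06,0],"turn":[0,0,0.29],"claw":0.055},{"translation":[-0.019,0.09,0],"turn":[0,0,0.435],"claw":0.055},{"translation":[-0.025,0.12,0],"turn":[0,0,0.58],"claw":0.055},{"translation":[-0.031,0.15,0],"turn":[0,0,0.725],"claw":0.055},{"translation":[-0.037,0.18,0],"turn":[0,0,0.87],"claw":0.055},{"translation":[-0.043,0.21,0],"turn":[0,0,1.015],"claw":0.055},{"translation":[-0.05,0.24,0.01],"turn":[0,0,1.16],"claw":0.055},{"translation":[-0.056,0.27,0.025],"turn":[0,0,1.3],"claw":0.055},{"translation":[-0.0625,0.2995,0.04],"turn":[0,0,1.33],"claw":0.055},{"translation":[-0.0625,0.2995,0.05],"turn":[0,0,1.33],"claw":0.055},{"translation":[-0.0625,0.2995,0.05],"turn":[0,0,1.33],"claw":0.055}]';  python3 snap.py w12
python3 - <<'E'
from h import *; from cell import sensors
f=load("w12.npz"); P=cloud(f)
for n,c,rad,z0,z1 in (("coup",(.545,.352),.045,.004,.06),("coupM",(.545,.352),.045,.013,.06)):
    hi=(P[:,:,2]>z0)&(P[:,:,2]<z1)&(np.hypot(P[:,:,0]-c[0],P[:,:,1]-c[1])<rad)
    k,l,s,_=cv2.connectedComponentsWithStats(hi.astype(np.uint8))
    for i in range(1,k):
        if s[i,4]>300:
            Q=P[l==i]; r=cv2.minAreaRect(Q[:,:2].astype(np.float32)*1000); print(n,s[i],"rect",np.round(r[0],1),np.round(r[1],1),round(r[2],1),Q[:,2].max().round(4))
plan(sensors.get_obs(),[.545,.351,.014],19)
E
```

```text
t: 19.8
position: [0.5476, 0.3494, 0.1048]
orientation: [-0.001, 0.58, 0.814, -0.002]
contact_force: [-0.9, -0.9, -0.1]
width: 0.642
[0.5476 0.3494 0.1048] [-6.000e-04  5.803e-01  8.144e-01 -2.000e-03] 19.8 0.03550699234872286 depth 0.22845969
coup [ 300  204   57   97 4966] rect [546.1 352.9] [34.8 56.5] 17.7 0.0312
coupM [ 300  207   57   94 4731] rect [546.1 352.9] [34.8 56.5] 17.6 0.0312
translation [0.003, -0.0019, 0.0919] turn [-0.0025, 0.0012, 0.0] deg 0.2 dist 0.092
```

View pics/w12.png

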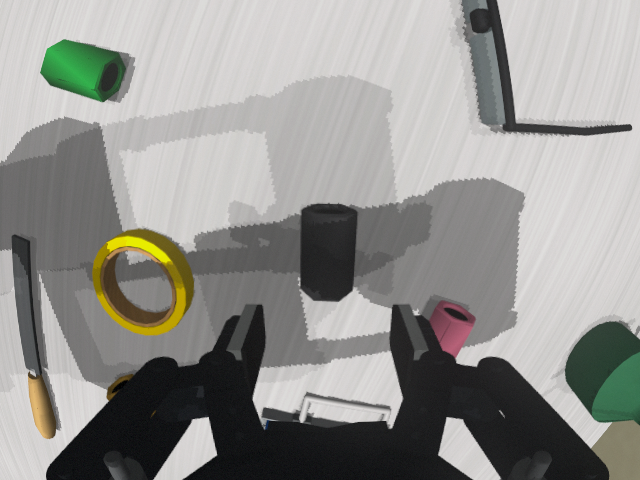

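Run:
```python
from h import *
for n in ("w12","w10","w1"):
    f=load(n+".npz"); P=cloud(f); T=f["T"]; Q=(P.reshape(-1,3)-T[:3,3])@T[:3,:3]
    m=(np.abs(Q[:,1])<.06)&(np.abs(Q[:,1])>.012)&(Q[:,2]>-.06)&(Q[:,2]<.03)&(np.abs(Q[:,0])<.015)
    for s in (-1,1):
        k=m&(np.sign(Q[:,1])==s); q=Q[k]; print(n,s,len(q),"z max",np.percentile(q[:,2],[50,90,99,99.9]).round(4),"y inner",np.percentile(np.abs(q[:,1]),[1,50]).round(4))
```

```text
w12 -1 8643 z max [-0.0445 -0.0105  0.0037  0.0074] y inner [0.027  0.0421]
w12 1 8648 z max [-0.0445 -0.0106  0.0036  0.0074] y inner [0.027  0.0421]
w10 -1 9643 z max [-0.0426 -0.0058  0.0194  0.0219] y inner [0.0125 0.0339]
w10 1 9675 z max [-0.0425 -0.0055  0.019   0.0221] y inner [0.0125 0.0341]
w1 -1 5901 z max [-0.0388 -0.0125 -0.0034 -0.0013] y inner [0.0388 0.0461]
w1 1 5854 z max [-0.0388 -0.0125 -0.0035 -0.0015] y inner [0.0392 0.0464]
```

```bash
python3 - <<'E'
from h import *; from cell import sensors
plan(sensors.get_obs(),[.546,.3528,.013],17.7)
E
python3 -m creep '[{"translation":[0.002,-0.001,0.04],"turn":[0,0,0.02],"claw":0.055},{"translation":[0.002,-0.001,0.07],"turn":[0,0,0.02],"claw":0.055},{"translation":[0.002,-0.001,0.07],"turn":[0,0,0.02],"claw":0.055}]'
python3 - <<'E'
from h import *; from cell import sensors
plan(sensors.get_obs(),[.546,.3528,.013],17.7)
E
```

```text
translation [0.0044, -0.0004, 0.0929] turn [-0.0025, 0.0012, 0.0227] deg 1.3 dist 0.093
t: 20.15
position: [0.544, 0.3488, 0.0341]
orientation: [-0.002, 0.589, 0.808, -0.004]
contact_force: [-0.9, -1.1, 0.1]
width: 0.642
translation [0.0033, 0.0033, 0.021] turn [-0.0079, 0.0017, 0.0013] deg 0.5 dist 0.022
```

```bash
python3 -m creep '[{"translation":[0.003,0.002,0.01],"turn":[0,0,0],"claw":0.055},{"translation":[0.003,0.002,0.019],"turn":[0,0,0],"claw":0.055},{"translation":[0.003,0.002,0.02],"turn":[0,0,0],"claw":0.055},{"translation":[0.003,0.002,0.02],"turn":[0,0,0],"claw":0.055}]'
```

```text
t: 20.55
position: [0.5476, 0.3552, 0.0179]
orientation: [0.0, 0.589, 0.808, 0.0]
contact_force: [-0.1, 0.7, -0.3]
width: 0.642
```

```bash
python3 -m creep '[{"translation":[-0.002,-0.002,0.005],"turn":[0,0,0],"claw":0.055},{"translation":[-0.002,-0.002,0.005],"turn":[0,0,0],"claw":0.055},{"translation":[-0.002,-0.002,0.005],"turn":[0,0,0],"claw":0.024},{"translation":[-0.002,-0.002,0.005],"turn":[0,0,0],"claw":0.024},{"translation":[-0.002,-0.002,0.005],"turn":[0,0,0],"claw":0.024},{"translation":[-0.002,-0.002,0.005],"turn":[0,0,0],"claw":0.024},{"translation":[-0.002,-0.002,0.005],"turn":[0,0,0],"claw":0.024},{"translation":[-0.002,-0.002,0.005],"turn":[0,0,0],"claw":0.024}]'
python3 - <<'E'
from h import *; from cell import sensors
o=sensors.get_obs(); print(o["position"]); plan(o,[.546,.3528,.16],17.7); plan(o,[.611,-.1405,.16],95.2)
E
```

```text
t: 21.35
position: [0.5461, 0.3527, 0.0129]
orientation: [0.0, 0.589, 0.808, 0.0]
contact_force: [-0.7, -1.9, 5.8]
width: 0.37
[0.54609975 0.35274622 0.0128752 ]
translation [0.0001, 0.0, -0.1471] turn [0.0007, -0.0001, 0.0026] deg 0.2 dist 0.147
translation [-0.4894, -0.0893, -0.1472] turn [0.0007, 0.0004, -1.35] deg 77.3 dist 0.519
```

```bash
python3 snap.py w13
python3 - <<'E'
from h import *
f=load("w13.npz"); cv2.imwrite("pics/w13c.png",cv2.resize(f["color"][200:460,200:460],None,fx=2.3,fy=2.3,interpolation=cv2.INTER_CUBIC)[:,:,::-1])
P=cloud(f); T=f["T"]; Q=(P.reshape(-1,3)-T[:3,3])@T[:3,:3]
m=(np.abs(Q[:,1])<.016)&(Q[:,0]>0.014)&(Q[:,0]<.026)&(P.reshape(-1,3)[:,2]<.045)
q=Q[m]; w=P.reshape(-1,3)[m]
for a in np.arange(-.016,.016,.003):
    k=(q[:,1]>=a)&(q[:,1]<a+.003); print(round(a+.0015,4),k.sum(),np.median(w[k,2]).round(4) if k.any() else None)
E
```

```text
[0.5461 0.3527 0.0129] [2.000e-04 5.888e-01 8.083e-01 3.000e-04] 21.35 0.0014602364416438504 depth 0.13954394
-0.0145 217 0.018
-0.0115 230 0.0235
-0.0085 327 0.0281
-0.0055 374 0.0285
-0.0025 406 0.0286
0.0005 406 0.0285
0.0035 400 0.0285
0.0065 381 0.0286
0.0095 306 0.0269
0.0125 222 0.0225
0.0155 147 0.0176
```

View pics/w13c.png

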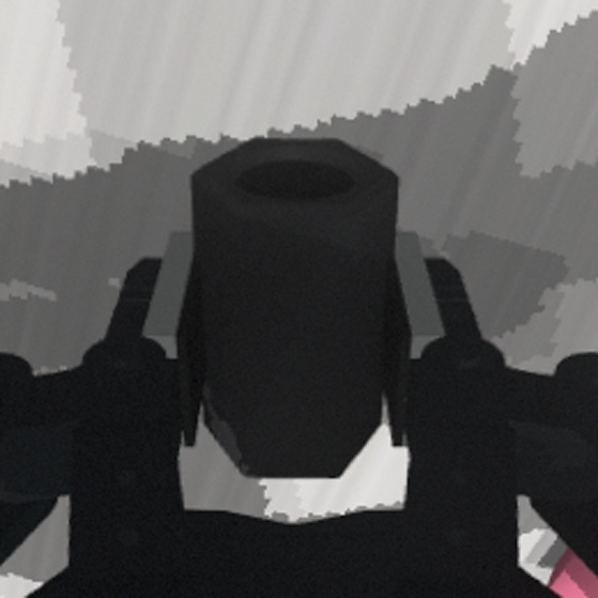

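```bash
python3 -m creep '[{"translation":[0,0,-0.005],"turn":[0,0,0],"claw":0.024},{"translation":[0,0,-0.02],"turn":[0,0,0],"claw":0.024},{"translation":[0,0,-0.05],"turn":[0,0,0],"claw":0.024},{"translation":[0,0,-0.09],"turn":[0,0,0],"claw":0.024},{"translation":[0,0,-0.13],"turn":[0,0,0],"claw":0.024},{"translation":[0,0,-0.14],"turn":[0,0,0],"claw":0.024}]'; python3 snap.py w14
python3 - <<'E'
from h import *
from cell import sensors
f=load("w14.npz"); cv2.imwrite("pics/w14c.png",cv2.resize(f["color"][200:460,200:460],None,fx=2.3,fy=2.3,interpolation=cv2.INTER_CUBIC)[:,:,::-1])
P=cloud(f); T=f["T"]; Q=(P.reshape(-1,3)-T[:3,3])@T[:3,:3]
m=(np.abs(Q[:,1])<.008)&(Q[:,0]>-.03)&(Q[:,0]<.03)&(Q[:,2]<.02)&(Q[:,2]>-.03)
q=Q[m]; A=np.c_[q[:,0],q[:,1],np.ones(len(q))]; k=np.abs(q[:,2]-np.median(q[:,2]))<.006; s=np.linalg.lstsq(A[k],q[k,2],rcond=None)[0]; print("slopes deg",np.degrees(s[:2]),"z",s[2])
plan(sensors.get_obs(),[.611,-.1405,.155],95.2)
E
```

```text
t: 22.0
position: [0.5483, 0.354, 0.157]
orientation: [0.002, 0.589, 0.808, 0.004]
contact_force: [1.5, 0.1, -1.4]
width: 0.377
[0.5483 0.354  0.157 ] [0.0019 0.5888 0.8082 0.0039] 22.0 0.17135983648163747 depth 0.2749577
slopes deg [0.45173725 0.15856488] z -0.01594627785493114
translation [-0.4898, -0.0915, 0.0001] turn [0.0073, 0.004, -1.35] deg 77.4 dist 0.498
```

View pics/w14c.png

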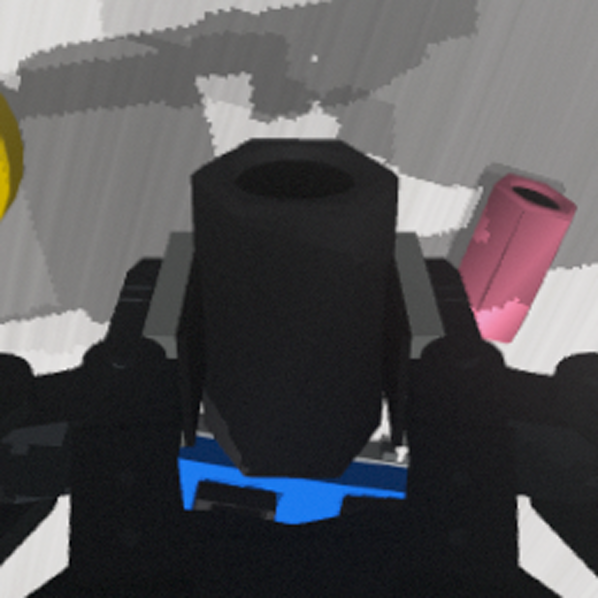

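```bash
python3 -m creep '[{"translation":[-0.03,-0.005,0],"turn":[0,0,-0.12],"claw":0.024},{"translation":[-0.075,-0.013,0],"turn":[0,0,-0.25],"claw":0.024},{"translation":[-0.12,-0.02,0],"turn":[0,0,-0.38],"claw":0.024},{"translation":[-0.165,-0.028,0],"turn":[0,0,-0.51],"claw":0.024},{"translation":[-0.21,-0.036,0],"turn":[0,0,-0.64],"claw":0.024},{"translation":[-0.255,-0.043,0],"turn":[0,0,-0.77],"claw":0.024},{"translation":[-0.3,-0.051,0],"turn":[0,0,-0.9],"claw":0.024},{"translation":[-0.345,-0.058,0],"turn":[0,0,-1.03],"claw":0.024},{"translation":[-0.39,-0.066,0],"turn":[0,0,-1.16],"claw":0.024},{"translation":[-0.435,-0.074,0],"turn":[0,0,-1.28],"claw":0.024},{"translation":[-0.47,-0.08,0],"turn":[0,0,-1.35],"claw":0.024},{"translation":[-0.491,-0.083,0],"turn":[0,0,-1.35],"claw":0.024}]'
python3 - <<'E'
from h import *
from cell import sensors
plan(sensors.get_obs(),[.616,-.140,.08],95.2)
E
```

```text
t: 23.25
position: [0.6164, -0.1428, 0.1497]
orientation: [-0.002, -0.044, 0.999, 0.0]
contact_force: [-0.4, 0.3, -1.7]
width: 0.369
translation [-0.0001, 0.0028, 0.0697] turn [0.001, -0.0035, -0.0027] deg 0.3 dist 0.07
```

```bash
python3 -m creep '[{"translation":[0,0,0.03],"turn":[0,0,0],"claw":0.024},{"translation":[0,0,0.06],"turn":[0,0,0],"claw":0.024},{"translation":[0,0,0.07],"turn":[0,0,0],"claw":0.024},{"translation":[0,0,0.07],"turn":[0,0,0],"claw":0.024},{"translation":[0,0,0.07],"turn":[0,0,0],"claw":0.024}]'; python3 snap.py w15
python3 - <<'E'
from h import *
from cell import sensors
plan(sensors.get_obs(),[.616,-.140,.0174],95.2)
E
```

```text
t: 23.75
position: [0.6179, -0.1397, 0.0826]
orientation: [0.0, -0.045, 0.999, 0.0]
contact_force: [0.8, -0.4, -1.4]
width: 0.372
[ 0.6179 -0.1397  0.0826] [ 3.00e-04 -4.54e-02  9.99e-01  0.00e+00] 23.75 0.02133073690905943 depth 0.2022218
translation [0.0025, 0.0002, 0.066] turn [-0.0007, 0.0021, 0.0003] deg 0.1 dist 0.066
```

View pics/w15.png

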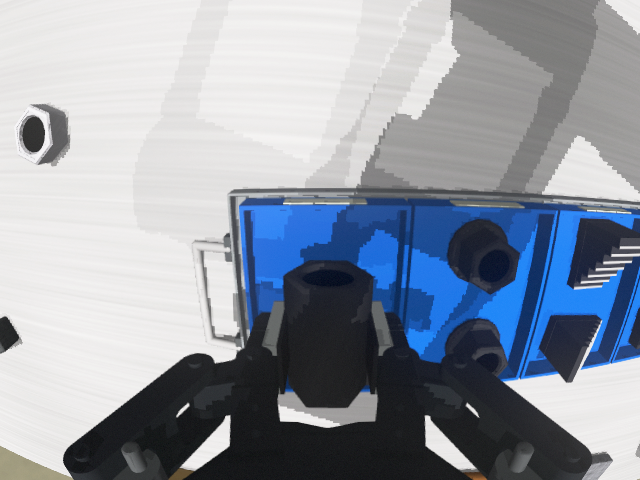

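```bash
python3 -m creep '[{"translation":[0.001,0,0.03],"turn":[0,0,0],"claw":0.024},{"translation":[0.001,0,0.05],"turn":[0,0,0],"claw":0.024},{"translation":[0.001,0,0.06],"turn":[0,0,0],"claw":0.024},{"translation":[0.001,0,0.06],"turn":[0,0,0],"claw":0.024},{"translation":[0.001,0,0.0615],"turn":[0,0,0],"claw":0.024},{"translation":[0.001,0,0.0615],"turn":[0,0,0],"claw":0.024},{"translation":[0.001,0,0.0615],"turn":[0,0,0],"claw":0.024}]'
```

```text
t: 24.5
position: [0.6172, -0.1405, 0.0219]
orientation: [0.001, -0.045, 0.999, -0.0]
contact_force: [-0.3, 0.5, -1.8]
width: 0.371
```

```bash
python3 -m creep '[{"translation":[0,0,0.0015],"turn":[0,0,0],"claw":0.024},{"translation":[0,0,0.003],"turn":[0,0,0],"claw":0.024},{"translation":[0,0,0.0038],"turn":[0,0,0],"claw":0.024},{"translation":[0,0,0.0038],"turn":[0,0,0],"claw":0.024},{"translation":[0,0,0.0038],"turn":[0,0,0],"claw":0.024}]'
```

```text
t: 25.0
position: [0.6164, -0.1402, 0.0174]
orientation: [0.0, -0.045, 0.999, -0.0]
contact_force: [-1.7, 0.5, 2.7]
width: 0.368
```

```bash
python3 -m creep '[{"translation":[0,0,0],"turn":[0,0,0],"claw":0.038},{"translation":[0,0,0],"turn":[0,0,0],"claw":0.048},{"translation":[0,0,0],"turn":[0,0,0],"claw":0.048},{"translation":[0,0,-0.02],"turn":[0,0,0],"claw":0.048},{"translation":[0,0,-0.06],"turn":[0,0,0],"claw":0.048},{"translation":[0,0,-0.11],"turn":[0,0,0],"claw":0.05},{"translation":[0.04,0.03,-0.15],"turn":[0,0,0],"claw":0.05},{"translation":[0.08,0.06,-0.19],"turn":[0,0,0],"claw":0.055},{"translation":[0.12,0.1,-0.21],"turn":[0,0,0],"claw":0.055},{"translation":[0.16,0.13,-0.21],"turn":[0,0,0],"claw":0.055},{"translation":[0.18,0.14,-0.21],"turn":[0,0,0],"claw":0.055},{"translation":[0.18,0.14,-0.21],"turn":[0,0,0],"claw":0.055}]';  python3 snap.py w16
python3 - <<'E'
from h import *; from cell import imaging
f=load("w16.npz"); P=cloud(f)
for n,c,rad,z0 in (("coup",(.616,-.14),.04,.008),("fl",(.602,-.047),.03,.008),("step",(.594,.048),.035,.008),("tee",(.586,.142),.03,.008)):
    hi=(P[:,:,2]>z0)&(P[:,:,2]<.06)&(np.hypot(P[:,:,0]-c[0],P[:,:,1]-c[1])<rad)
    k,l,s,_=cv2.connectedComponentsWithStats(hi.astype(np.uint8)); i=1+np.argmax(s[1:,4])
    Q=P[l==i]; r=cv2.minAreaRect(Q[:,:2].astype(np.float32)*1000); print(n,"rect",np.round(r[0],1),np.round(r[1],1),round(r[2],1),np.percentile(Q[:,2],99).round(4))
g=imaging.grab_frame("scene"); cv2.imwrite("pics/scene_end.png",cv2.resize(g["color"][150:420,130:500],None,fx=2.1,fy=2.1,interpolation=cv2.INTER_CUBIC)[:,:,::-1])
E
```

```text
t: 26.2
position: [0.419, -0.0146, 0.2275]
orientation: [-0.001, -0.046, 0.999, 0.001]
contact_force: [0.5, 0.0, -1.0]
width: 0.642
[ 0.419  -0.0146  0.2275] [-1.300e-03 -4.630e-02  9.989e-01  8.000e-04] 26.2 0.079406632816497 depth 0.3499026
coup rect [ 587.9 -147.9] [24.3 42. ] 37.7 0.0343
fl rect [597.7 -43.8] [39.9 39.7] 57.3 0.0345
step rect [589.2  47.9] [60.3 31. ] 6.1 0.0494
tee rect [572.1 148.9] [10.5 26.2] 7.1 0.0318
```

View pics/w16.png

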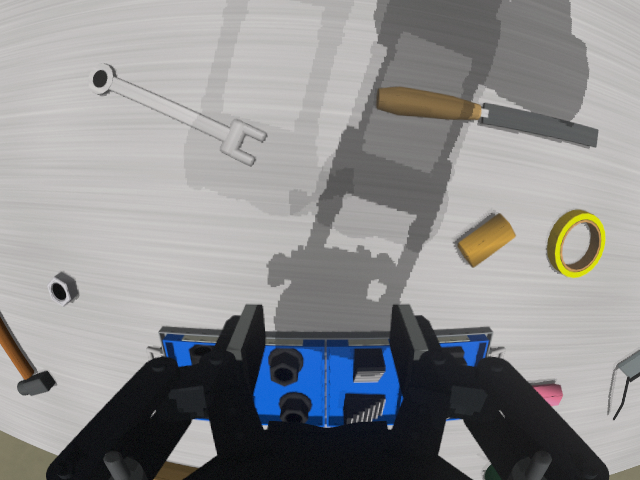

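View pics/scene_end.png

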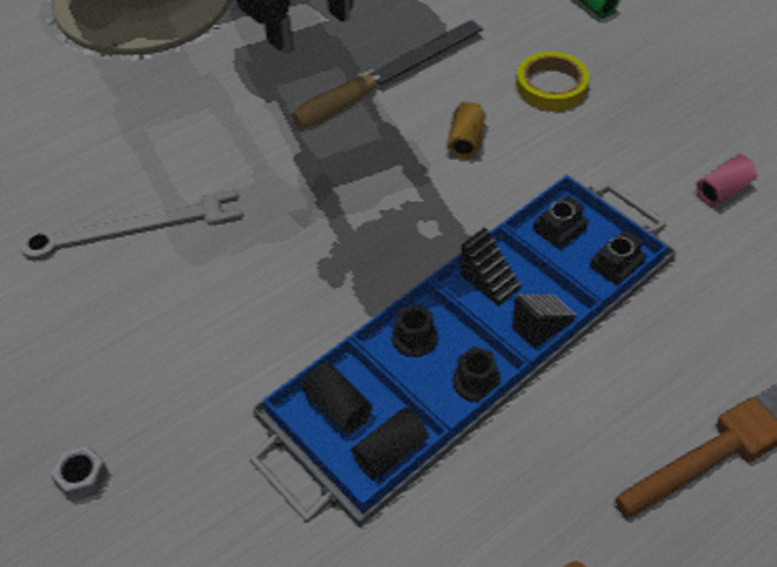

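All four parts lie flat, each in the bin with its own kind: couplings (335,395), flange nuts (415,330), step blocks (490,265), T-nuts (562,220) in the enlarged scene crop. The look-alikes are where they were. Handing in.

```bash
python3 -m creep '[{"translation":[0,0,0],"turn":[0,0,0],"claw":0.055},{"translation":[0,0,0],"turn":[0,0,0],"claw":0.055}]'; python3 -c "
from cell import hand_in; print(hand_in())"
```

```text
t: 26.5
position: [0.4258, -0.0178, 0.2268]
orientation: [0.0, -0.045, 0.999, -0.0]
contact_force: [0.1, -0.0, 0.3]
width: 0.642
the job is handed in; nothing more can be done
None
```

I put the step block, T-slot nut, flange nut and coupling nut, in that order, into the bin that already held one of each kind. I lowered each part until the force reading showed it touching the floor, then let go. The job was handed in at 26.5 s of the 99 s allowed, with the arm well clear and force readings near zero.

**Checks that passed:** The last scene picture shows all four parts upright and flat in the right bins. The brass coupling, bright nut and the pink and green look-alikes looked undisturbed, though the green one was only partly in view. Depth readings gave the tops of the step block, T-slot nut and flange nut at the heights expected on the bin floor. I took these right after each release; the coupling nut's came from the last view.

**Checks that were weaker:** In that last wrist view the fingers hid parts of the coupling nut and T-slot nut. Their measured outlines there were unusable, and I relied on the scene picture for them. When gripped, the coupling nut read about 2 mm narrower than its 35 mm. A close look showed it level and not rolled, so I carried on.

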